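Load, close and key-start the water sample unit

TASK

Stand every sample vial that is on the worktop fully down in a well of the treatment unit, one vial to a well, upright, in any wells. When all are in, lower the unit's heavy hood gently until it is fully shut, without letting it slam. Then take the key from its stand, push it fully home in the key switch, turn it clockwise as far as it goes and leave it there, with the bottles left standing where they are.

Things in the scene. Friction and masses are not known exactly. Their poses are not given: they have to be found in the camera images.
- vial0: sample vial: an upright cylinder 38 mm in diameter and 58 mm tall, about 70 g, clear glass to 40 mm, then a white screw cap of the same diameter to the top; origin at the centre of its underside, z up. Three to five of the five vials are present; they stand on the worktop to the robot's right of the unit
- vial1: sample vial: an upright cylinder 38 mm in diameter and 58 mm tall, about 70 g, clear glass to 40 mm, then a white screw cap of the same diameter to the top; origin at the centre of its underside, z up. Three to five of the five vials are present; they stand on the worktop to the robot's right of the unit
- vial2: sample vial: an upright cylinder 38 mm in diameter and 58 mm tall, about 70 g, clear glass to 40 mm, then a white screw cap of the same diameter to the top; origin at the centre of its underside, z up. Three to five of the five vials are present; they stand on the worktop to the robot's right of the unit
- vial3: sample vial: an upright cylinder 38 mm in diameter and 58 mm tall, about 70 g, clear glass to 40 mm, then a white screw cap of the same diameter to the top; origin at the centre of its underside, z up. Three to five of the five vials are present; they stand on the worktop to the robot's right of the unit
- vial4: sample vial: an upright cylinder 38 mm in diameter and 58 mm tall, about 70 g, clear glass to 40 mm, then a white screw cap of the same diameter to the top; origin at the centre of its underside, z up. Three to five of the five vials are present; they stand on the worktop to the robot's right of the unit
- unit: the treatment unit: a fixed white casing 60 mm high; origin on the worktop under the middle of its well plate, z up, x away from the robot when the unit is square to it, y towards the hood's hinge. In this frame it spans x -140 to 140 mm and y -200 to 135 mm. Yaw varies by up to 0.15 rad
- plate_mid (a point): centre of the unit's aluminium well plate, on its top face, 60 mm above the worktop, axes as the unit's. Six round wells, 44 mm across and 26 mm deep, open in this face at x = -75, 0, 75 mm and y = -37.5, 37.5 mm in this frame; a seated vial stands 32 mm proud, its foot 26 mm below this point
- hood (a joint): angle (rad) of the grey hood about its hinge: 0 shut, about 1.6 to 1.8 (upright or leaning back to the robot's left) at the start, stop at 1.85. Mass about 0.8 kg; its stiff hinge (friction about 1.2 N m) holds it wherever it is left, so it must be pushed all the way
- hinge_mid (a point): middle of the hood's hinge line, fixed to the unit, 62 mm above the worktop; the line runs along this frame's x axis, and the shut hood lies from it 195 mm towards -y and 50 mm up, 270 mm wide in x. It opens upwards and over to +y
- hood_edge (a point): point on the hood's outer face, in the middle of its width, 180 mm from the hinge line (15 mm short of the free edge), moving with the hood; z is the outer face's normal, -y points from hinge to free edge. Push here
- lock (a joint): angle (rad) of the key switch: 0 at the start, grows clockwise seen from above, stop at 1.05; some friction (0.08 N m), stays where it is left
- slot (a point): centre of the key slot in the top face of the steel key switch (a 36 mm square block on a 52 mm dark cylinder), 88 mm above the worktop; turns with the switch. The slot is 16.5 mm along this frame's x and 8.5 mm along y, 25 mm deep, chamfered 2 mm at the mouth. The switch's axis lies 57 mm outside the shut hood's free edge
- key: the switch key, standing upright in its stand: brass blade 14 mm (x) by 6 mm (y), 22 mm long; above it a steel collar 24 by 16 mm from 22 to 28 mm, a stem, and a flat bow 32 mm (x) by 10 mm (y) from 38 to 68 mm. Origin at the blade's foot, z up; 60 g; the same when turned half round. Fully home, the collar rests on the rim and the foot is 22 mm below the mouth
- stand: fixed black key stand, 60 by 60 mm and 30 mm high, origin under its centre; slot 17 by 9 mm, long along x, in the middle of its top; the key's collar rests on it
- dropper: bystander: amber dropper bottle, 28 mm across, about 65 mm tall; origin under its centre
- bottle_a: bystander: white bottle, 70 mm across, 170 mm tall; origin under its centre
- bottle_b: bystander: white bottle, 70 mm across, 170 mm tall; origin under its centre
- bottle_c: bystander: large white bottle, 84 mm across, 230 mm tall, to the robot's left; origin under its centre
- cap: bystander: loose grey screw cap, 32 mm across, 12 mm high; it may be moved
- rod: bystander: clear stirring rod lying on the worktop, 108 mm long, 8 mm thick, along its x axis; it may be moved
Things that resemble listed ones, but are neither listed nor needed, are in the scene too. What is shaped like the vial0 but green or yellow is not meant.

How it is judged:
On the way, in this order (a step that is already met when the one before it is completed fails the run):
1. every vial present stands fully down in a well while the hood is open (z of each of vial0, vial1, vial2, vial3, vial4 in the frame of plate_mid below -0.018 m and x of vial0 in the frame of plate_mid between -0.1 and 0.1 m and y of vial0 in the frame of plate_mid between -0.06 and 0.06 m and angle between each of vial0, vial1, vial2, vial3, vial4's own z axis and vertical below 0.2 rad and x of vial1 in the frame of plate_mid between -0.1 and 0.1 m and y of vial1 in the frame of plate_mid between -0.06 and 0.06 m and x of vial2 in the frame of plate_mid between -0.1 and 0.1 m and y of vial2 in the frame of plate_mid between -0.06 and 0.06 m and x of vial3 in the frame of plate_mid between -0.1 and 0.1 m and y of vial3 in the frame of plate_mid between -0.06 and 0.06 m and x of vial4 in the frame of plate_mid between -0.1 and 0.1 m and y of vial4 in the frame of plate_mid between -0.06 and 0.06 m and value of joint hood above 1 rad), for 0.2 s.
2. the hood is fully shut (value of joint hood below 0.05 rad), for 0.2 s.
3. the key is home in the switch, the hood shut (z of key in the frame of slot below -0.015 m and horizontal distance between key and slot below 0.006 m and angle between key's own z axis and vertical below 0.2 rad and value of joint hood below 0.05 rad), for 0.2 s.
4. the key switch is turned clockwise to its stop with the key in it (z of key in the frame of slot below -0.015 m and horizontal distance between key and slot below 0.006 m and angle between key's own z axis and vertical below 0.2 rad and value of joint lock above 0.9 rad), for 0.2 s.
At the end, for the whole second after the job is handed in: every vial present is upright in a well with its foot at least 18 mm below the plate top; the hood is within 0.05 rad of shut; the key is upright, centred in the slot within 6 mm, its foot at least 15 mm below the mouth, at rest; the switch is turned clockwise beyond 0.9 rad (stop at 1.05) (all of step 4 and z of each of vial0, vial1, vial2, vial3, vial4 in the frame of plate_mid below -0.018 m and x of vial0 in the frame of plate_mid between -0.1 and 0.1 m and y of vial0 in the frame of plate_mid between -0.06 and 0.06 m and angle between each of vial0, vial1, vial2, vial3, vial4's own z axis and vertical below 0.2 rad and x of vial1 in the frame of plate_mid between -0.1 and 0.1 m and y of vial1 in the frame of plate_mid between -0.06 and 0.06 m and x of vial2 in the frame of plate_mid between -0.1 and 0.1 m and y of vial2 in the frame of plate_mid between -0.06 and 0.06 m and x of vial3 in the frame of plate_mid between -0.1 and 0.1 m and y of vial3 in the frame of plate_mid between -0.06 and 0.06 m and x of vial4 in the frame of plate_mid between -0.1 and 0.1 m and y of vial4 in the frame of plate_mid between -0.06 and 0.06 m and value of joint hood below 0.05 rad and linear speed of key below 0.02 m/s); the robot touches nothing.
It fails at once if the hood slams: it moves faster than 1.2 rad/s within the last 0.3 rad before it is shut (value of joint hood below 0.3 rad and velocity of joint hood below -1.2 rad/s).
It fails at once if a bystander bottle is knocked over or pushed more than 6 cm away (angle between any of dropper, bottle_a, bottle_b, bottle_c's own z axis and vertical above 0.8 rad or distance of any of dropper, bottle_a, bottle_b, bottle_c from where it was at the start of the episode above 0.06 m).
Of vial0, vial1, vial2, vial3, vial4 only 3 to 5 are there at a start; the rules pass over those that are not, and their reading is None.
At some moment in a run one of vial0, vial1, vial2, vial3, vial4 may be knocked a few centimetres aside while the robot is not near it.
It also fails if it takes over 210 s, if anything falls off the work surface, if the arm or the gripper's body presses on something with over 40 N, if the wrist force passes 120 N, or if a joint passes its speed limit or range.

ROBOT

A 6-joint arm with a two-finger parallel gripper is mounted at the origin on the work surface. World frame = base frame: x ahead of the robot, y to its left, z up, the work surface at z = 0. Lengths are in m, angles in rad, forces in N, time in s.
With the tool pointing down it reaches from about 0.35 to 0.975 m from the base axis. Payload 4.9 kg.
Tool frame: the origin (TCP) lies at the very end of the fingers, on their centre line; the grasp point (between the pads) lies 19 mm behind it; z points along the fingers, x is the direction in which the jaws open and shut, and the axes are right-handed (so a half turn about z gives the same grasp; the last joint's range is limited). The gripper opens to 85 mm and grips with 20 to 120 N. Pads are 22 mm wide; open, the fingers measure 114 mm over their backs; the gripper's body (76 mm by 85 mm) begins 54 mm behind the grasp point. The pads swing forward as they close: fully open they stand 13 mm farther back than shut.
Start: joints at [-1.456, 0.053, 1.613, -0, 1.476, -0.119], TCP at [0.145, -0.608, 0.231] pointing down, gripper open.
Joint ranges: [-3.01, 3.01], [-1.01, 2.22], [0.06, 2.58], [-1.02, 4.17], [0.09, 2.62], [-3.14, 3.14]. Speed limits (rad/s): [2.57, 2.57, 3.14, 3.14, 3.14, 3.14].

INTERFACE

Orientations are given as a rotation vector (axis times angle).
In Python, from station import monitor, imaging, ticket gives the robot as it stands.
- The arm moves only by the tool step_arm, never from a script. Its argument "targets" is one flat list of numbers, 4 for each row, row after row: the shift along the tool's x, y, z in m, then the turn about the tool's z in rad. In form: [tx, ty, tz, roll, tx, ty, tz, roll, ...]. A call has 1 to 12 rows; each row is the pose to reach, as a shift and turn from the pose measured when the call began, along the tool's axes at that moment; what a row does not reach only later rows make up. A row lasts 1/12 s, in which the tool goes at most 41.7 mm and 7.16 degrees, less where a joint would pass 70% of its speed; a pose out of reach is approached as far as the arm can. A call with a gripper value outside its range is refused whole. "grip" is the finger opening in m, from 0 to 0.0854, set as the call begins (left out, the last holds). The fingers move at their own pace and stop on an object; "force" is the grip in N (left out, the last holds). Time passes only in rows, so rows that repeat a pose let the fingers close. It gives the time, the measured TCP pose, the force and the opening at its end, in the units of the state.
- monitor.get_obs(): the state, without advancing time (a new reading comes with each control period).
- imaging.get_image(name): name is "scene" or "top" or "wrist"; returns a dict with "color" (480x640x3 uint8, red, green, blue), "depth" (480x640 float32, m along the optical axis (not along the pixel's ray), 0 where there is no reading), "fov_y" (degrees; the focal length in pixels is half the picture's height over the tangent of half this angle, whatever the lens; pixels are square), "cx", "cy" (the principal point, pixels), "R" (3x3) and "t" (3): a world point X has camera coordinates R X + t. Camera axes: x right, y down, z forward; pixel columns grow to the right and rows downward; lengths in m; the calibration is good to about 2 mm. A picture is of the moment at which its call begins.
- ticket.finish_job(): hands the job in, once; it reports no verdict.
Trained networks look in a picture, given as the dict that the camera call returned (one of the last four; its "shot" number tells which), for a name from the list of things; names that differ only in an ending like _2 or _b are one class to them, and where a whole thing is asked for, a point or a joint stands for the part that bears it (a point fixed in the world has none). Each returns a list of dicts, best first, with "score" (0 to 1); they miss things now and then, are a little off and sometimes report something else, mostly with a low value. They report only what shows in the picture. A call takes as long as a camera call. They do not tell look-alikes from the thing itself.
- imaging.search_frame(name, picture): "uv" ([column, row] in pixels, amid what is visible of it).
- imaging.mark_of(name, picture): "uv" ([column, row] in pixels: a listed point, or the origin of a listed thing).
The state is a dict: "t": time; "q": joint angles; "dq": joint speeds; "effort": joint torques, N m; "tool_pos": TCP position; "tool_rot": TCP orientation; "contact_force": force on the tool from outside, world axes, zero at the start; "wrist_torque": the same for the moment, N m; "opening": finger opening in m.
Only numpy, scipy, OpenCV 4.12 (cv2) and the standard library are available. Lean on these libraries where they do the work, as an engineer would, in place of code of your own. Each camera call takes 0.05 s, during which the arm holds its last target.

## Working session

There is one attempt and no reset: what is moved stays moved. The work goes in short steps, Python scripts to look and compute and a tool call to move; the robot and the scene stay as the last step left them, time stands still between calls to the robot, and variables do not carry over. Pictures are saved under pics/ and viewed, and the job is handed in when it is done.

Besides the shell and the picture viewer there is one more tool, called after "Emit:" as name(argument=value, ...) on one line, values as JSON. step_arm: Moves the arm, as the interface text tells. Its arguments: {"type":"object","properties":{"targets":{"type":"array","items":{"type":"number"}},"grip":{"type":"number"},"force":{"type":"number"}},"required":["targets"]}

```bash
ls; mkdir -p pics; cat > h.py <<'E'
import numpy as np, cv2
from station import monitor, imaging, ticket
from scipy.spatial.transform import Rotation as Rn
def shot(n,save=None):
    p=imaging.get_image(n)
    if save: cv2.imwrite('pics/%s.png'%save,cv2.cvtColor(p['color'],cv2.COLOR_RGB2BGR))
    return p
def foc(p): return p['color'].shape[0]/2/np.tan(np.radians(p['fov_y'])/2)
def ray(p,uv):
    f=foc(p); d=np.array([(uv[0]-p['cx'])/f,(uv[1]-p['cy'])/f,1.])
    R=np.array(p['R']);t=np.array(p['t']); return -R.T@t, R.T@d
def at_z(p,uv,z):
    o,d=ray(p,uv); return o+d*(z-o[2])/d[2]
def at_d(p,uv):
    o,d=ray(p,uv); return o+d*p['depth'][int(round(uv[1])),int(round(uv[0]))]
def proj(p,X):
    c=np.array(p['R'])@np.asarray(X)+np.array(p['t']); f=foc(p); return c[:2]/c[2]*f+[p['cx'],p['cy']]
def cloud(p):
    f=foc(p);h,w=p['depth'].shape;u,v=np.meshgrid(np.arange(w),np.arange(h));d=p['depth']
    c=np.stack([(u-p['cx'])/f*d,(v-p['cy'])/f*d,d],-1)
    W=(c-np.array(p['t']))@np.array(p['R']); W[d==0]=np.nan; return W
def totool(dx,rot=None):
    o=monitor.get_obs(); return Rn.from_rotvec(o['tool_rot']).as_matrix().T@np.asarray(dx)
E
python3 - <<'E'
from h import *
np.set_printoptions(precision=4,suppress=True)
o=monitor.get_obs(); print({k:np.round(v,4) for k,v in o.items()}); print(Rn.from_rotvec(o['tool_rot']).as_matrix())
for n in['scene','top','wrist']:
    p=shot(n,n+'0'); print(n,p['fov_y'],p['cx'],p['cy'],-np.array(p['R']).T@p['t'])
    for k in ['vial0','unit','plate_mid','hinge_mid','hood_edge','slot','key','stand','dropper','bottle_a','bottle_c','cap','rod']:
        print(k,[(np.round(d['uv']).tolist(),round(d['score'],2)) for d in imaging.mark_of(k,p)][:7])
E
```

```text
pics
{'t': np.float64(0.0), 'q': array([-1.456 ,  0.0533,  1.6143, -0.    ,  1.476 , -0.119 ]), 'dq': array([-0.0001, -0.0009, -0.0002,  0.0008,  0.001 , -0.0003]), 'effort': array([  0.0008, -39.3674, -37.0179,  -0.    ,   0.007 ,  -0.    ]), 'tool_pos': array([ 0.1447, -0.6074,  0.2301]), 'tool_rot': array([-2.4642,  1.9463,  0.0023]), 'contact_force': array([-0.1672, -0.1597, -0.5999]), 'wrist_torque': array([ 0.0554,  0.0048, -0.0202]), 'opening': np.float64(0.0857)}
[[ 0.2317 -0.9728 -0.0003]
 [-0.9728 -0.2317  0.0021]
 [-0.0021 -0.0002 -1.    ]]
scene 57.599070040612496 329.22609046619834 235.71869586646963 [0.9957 0.6883 0.9743]
vial0 [([290.0, 230.0], 0.78), ([301.0, 185.0], 0.77), ([294.0, 212.0], 0.66), ([271.0, 223.0], 0.55), ([262.0, 192.0], 0.5), ([319.0, 200.0], 0.47), ([316.0, 222.0], 0.47)]
unit []
plate_mid [([363.0, 271.0], 0.91)]
hinge_mid []
hood_edge [([417.0, 279.0], 0.9)]
slot [([334.0, 230.0], 0.58), ([300.0, 182.0], 0.44)]
key [([277.0, 170.0], 0.66), ([295.0, 207.0], 0.6), ([274.0, 169.0], 0.5)]
stand [([272.0, 168.0], 0.56), ([421.0, 280.0], 0.52)]
dropper 
[... 566 characters left out ...]
243.0], 0.32)]
plate_mid [([266.0, 248.0], 0.94), ([458.0, 262.0], 0.23)]
hinge_mid [([230.0, 245.0], 0.81)]
hood_edge [([193.0, 241.0], 0.67)]
slot [([317.0, 246.0], 0.5)]
key [([460.0, 260.0], 0.45), ([459.0, 266.0], 0.4)]
stand [([459.0, 263.0], 0.82)]
dropper [([418.0, 194.0], 0.58)]
bottle_a [([462.0, 200.0], 0.87), ([140.0, 261.0], 0.74)]
bottle_c [([462.0, 200.0], 0.87), ([140.0, 261.0], 0.74)]
cap [([452.0, 226.0], 0.43)]
rod [([417.0, 250.0], 0.51), ([315.0, 243.0], 0.5)]
wrist 69.0834848566285 317.4913116560324 238.44052928620636 [ 0.2244 -0.5873  0.3725]
vial0 []
unit []
plate_mid []
hinge_mid []
hood_edge []
slot []
key []
stand []
dropper []
bottle_a []
bottle_c []
cap []
rod []
```

```bash
python3 - <<'E'
import cv2
a=cv2.imread('pics/top0.png')
cv2.imwrite('pics/top0_crop.png',cv2.resize(a[150:350,120:520],(800,400),interpolation=cv2.INTER_CUBIC))
a=cv2.imread('pics/scene0.png')
cv2.imwrite('pics/scene0_crop.png',cv2.resize(a[120:320,190:456],(798,600),interpolation=cv2.INTER_CUBIC))
E
```

```text
(no output)
```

View pics/top0.png

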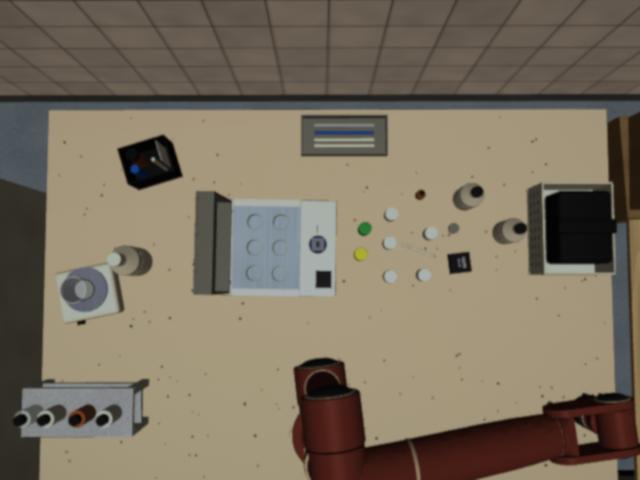

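View pics/scene0.png

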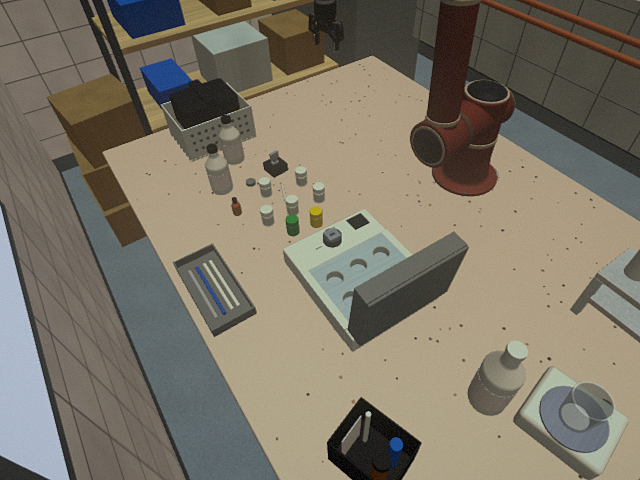

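View pics/wrist0.png

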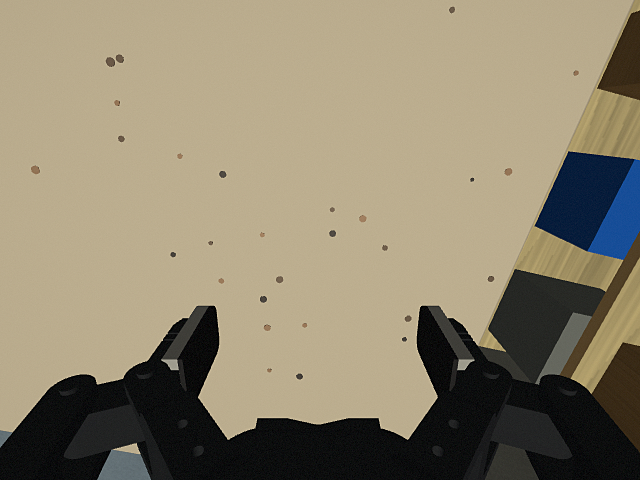

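```bash
sleep 0
```

```text
(no output)
```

View pics/top0_crop.png

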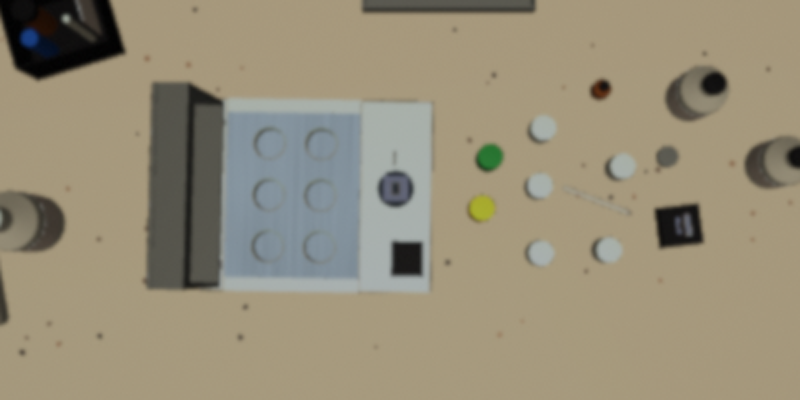

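View pics/scene0_crop.png

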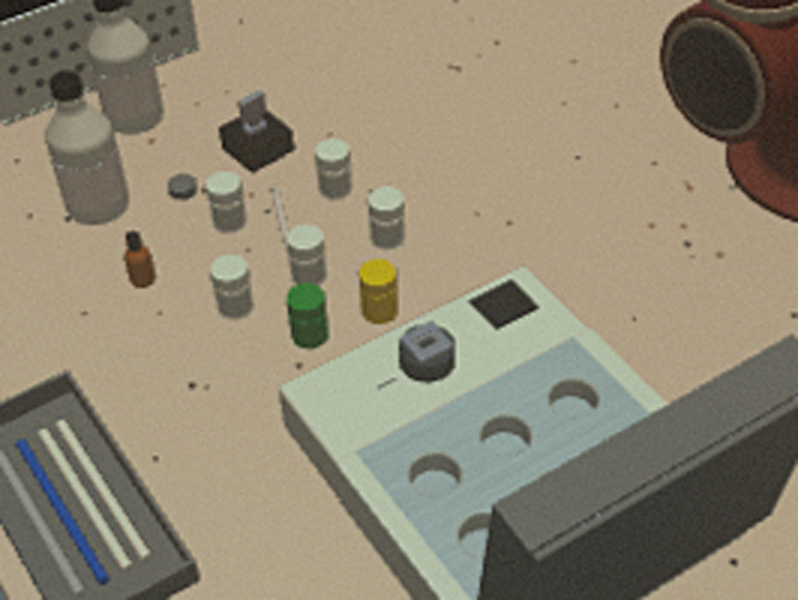

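Candidates for vials in the top view: white-capped ones at (391,214), (390,243), (390,277), (431,233) and (424,275). The green (365,229) and yellow (361,254) ones are decoys. The key is in its stand at (459,262), the switch at (317,245), a black square on the casing at (323,279), the loose cap at (453,228), the rod around (417,248) and the dropper at (420,195). The crop matches the description: five white-capped vials.

```bash
python3 - <<'E'
from h import *
np.set_printoptions(precision=4,suppress=True)
p=shot('top')
for n,uv in dict(v1=(391,214),v2=(390,243),v3=(390,277),v4=(431,233),v5=(424,275),green=(365,229),yel=(361,254)).items(): print(n,at_z(p,uv,.058),at_d(p,uv))
print('slot',at_z(p,(317,245),.088),'plate',at_z(p,(266,248),.06),'stand',at_z(p,(459,263),.03),'hinge',at_z(p,(230,245),.062))
print('edge',at_d(p,(193,241)),at_d(p,(200,241)))
W=cloud(p); z=W[...,2]
for nm,(u0,u1,v0,v1) in dict(hood=(185,240,180,305),bc=(95,150,240,280),ba=(455,490,180,215),bb=(495,530,210,245)).items():
    s=W[v0:v1,u0:u1].reshape(-1,3); s=s[s[:,2]>.1]; print(nm,np.nanmin(s,0),np.nanmax(s,0))
v=W[200:295,195:240]
m=(W[...,2]>.2); 
# cap centres via cloud
g=cv2.medianBlur(np.nan_to_num(z).astype(np.float32),3)
m=((g>.05)&(g<.066)).astype(np.uint8); m[:,:340]=0;m[:,540:]=0;m[:180]=0;m[300:]=0
n,l,st,c=cv2.connectedComponentsWithStats(m)
for i in range(1,n):
    if st[i,4]>40: print(c[i],st[i,4],W[l==i].mean(0))
print(sum(np.isnan(z).ravel()))
E
```

```text
v1 [ 0.6478 -0.1846  0.058 ] [ 0.6473 -0.1842  0.0619]
v2 [ 0.5631 -0.181   0.058 ] [ 0.5631 -0.181   0.0578]
v3 [ 0.4644 -0.1802  0.058 ] [ 0.4644 -0.18    0.0591]
v4 [ 0.5921 -0.3005  0.058 ] [ 0.5924 -0.3013  0.0537]
v5 [ 0.4701 -0.2787  0.058 ] [ 0.47   -0.277   0.0681]
green [ 0.604  -0.1086  0.058 ] [ 0.6033 -0.1079  0.0669]
yel [ 0.5312 -0.0965  0.058 ] [ 0.5312 -0.0966  0.0572]
slot [0.5558 0.0311 0.088 ] plate [0.5489 0.1793 0.06  ] stand [ 0.5055 -0.3869  0.03  ] hinge [0.5576 0.2836 0.062 ]
edge [ 0.5736  0.4049 -0.0058] [0.5574 0.3341 0.2523]
hood [0.4182 0.2834 0.1002] [0.6894 0.3528 0.2677]
bc [0.4704 0.5224 0.1002] [0.5522 0.6041 0.2424]
ba [ 0.6646 -0.4418  0.1003] [ 0.7312 -0.3736  0.1764]
bb [ 0.5628 -0.5591  0.1001] [ 0.6312 -0.4907  0.1828]
[533.5951 231.2209] 163 [nan nan nan]
[391.1308 213.6462] 130 [ 0.6488 -0.185   0.0576]
[364.6183 228.0534] 131 [ 0.6068 -0.1075  0.0581]
[430.9084 232.6947] 131 [ 0.593  -0.3003  0.0576]
[389.5656 242.6311] 122 [ 0.5642 -0.1797  0.0579]
[360.4186 253.907 ] 129 [nan nan nan]
[423.7939 274.8473] 131 [nan nan nan]
[390.0388 276.2326] 129 [ 0.4666 -0.1804  0.0573]
1288
```

```bash
cat >> h.py <<'E'
def go(pos,ang=None):
    """shift in tool axes and roll to bring TCP to pos (world), tool x at world angle ang"""
    o=monitor.get_obs(); R=Rn.from_rotvec(o['tool_rot']).as_matrix()
    s=R.T@(np.asarray(pos)-o['tool_pos']); a=np.arctan2(R[1,0],R[0,0])
    roll=0 if ang is None else -((ang-a+np.pi)%(2*np.pi)-np.pi)
    print('shift',np.round(s,4),'roll %.4f'%roll,'rows>=',int(np.ceil(max(np.linalg.norm(s)/.0417,abs(roll)/.125))),'cur ang %.4f'%a, 'now',np.round(o['tool_pos'],4))
E
python3 - <<'E'
from h import *
go((0.42,-.235,.36),-np.pi/2)
p=imaging.get_image('wrist');print(np.round(p['R'],3),p['t'])
E
```

```text
shift [-0.2991 -0.3541 -0.1287] roll 0.2339 rows>= 12 cur ang -1.3369 now [ 0.1448 -0.608   0.2313]
[[ 0.232 -0.973 -0.001]
 [-0.922 -0.221  0.317]
 [-0.309 -0.073 -0.948]] [-0.62313758 -0.04066053  0.37955172]
```

Emit:
step_arm(targets=[-0.02,-0.03,-0.02,0.05,-0.045,-0.055,-0.035,0.1,-0.07,-0.085,-0.05,0.15,-0.1,-0.115,-0.065,0.2,-0.125,-0.145,-0.08,0.234,-0.15,-0.175,-0.095,0.234,-0.175,-0.205,-0.11,0.234,-0.2,-0.235,-0.129,0.234,-0.225,-0.265,-0.129,0.234,-0.25,-0.295,-0.129,0.234,-0.275,-0.325,-0.129,0.234,-0.299,-0.354,-0.129,0.234])

```text
t: 3.2
tool_pos: [0.4208, -0.2332, 0.3609]
tool_rot: [-2.221, 2.221, -0.002]
contact_force: [0.6, -0.6, 0.1]
opening: 0.0853
```

```bash
python3 - <<'E'
from h import *
np.set_printoptions(precision=4,suppress=True)
p=shot('wrist','w1'); print(monitor.get_obs()['tool_pos'],p['t'],monitor.get_obs()['q'])
W=cloud(p); z=W[...,2]
for k in ['vial0','key','stand']:
    print(k,[(np.round(d['uv']).tolist(),round(d['score'],2)) for d in imaging.search_frame(k,p)][:8])
g=cv2.medianBlur(np.nan_to_num(z).astype(np.float32),5)
for lo,hi in((.05,.066),(.068,.09)):
  m=((g>lo)&(g<hi)).astype(np.uint8)
  n,l,st,c=cv2.connectedComponentsWithStats(m)
  for i in range(1,n):
    if st[i,4]>60: print(lo,c[i],st[i,2:5],np.nanmean(W[l==i],0))
E
```

```text
[ 0.4238 -0.2284  0.3608] [-0.2317  0.3178  0.6352] [-0.6522 -0.3399  1.7546  0.0052  1.7261  0.9124]
vial0 [([209.0, 97.0], 0.96), ([211.0, 28.0], 0.87), ([355.0, 150.0], 0.85), ([372.0, 41.0], 0.71), ([278.0, 7.0], 0.64), ([342.0, 88.0], 0.18)]
key [([442.0, 115.0], 0.91), ([579.0, 35.0], 0.56), ([275.0, 68.0], 0.55)]
stand [([433.0, 119.0], 0.67)]
0.05 [ 73.7938 103.8654] [  156   199 24744] [0.5196 0.0585 0.0588]
0.05 [553.0142  41.8883] [ 35  68 564] [ 0.5884 -0.4974  0.0583]
0.05 [206.5759  24.2149] [  35   39 1047] [ 0.6063 -0.1073  0.0566]
0.05 [376.8879  38.7939] [ 33  38 990] [ 0.592  -0.2985  0.0564]
0.05 [626.2075  99.7094] [  30  111 1046] [ 0.5275 -0.5979  0.0573]
0.05 [272.1118  66.0413] [ 33  37 921] [ 0.564  -0.1789  0.0565]
0.05 [202.5367  96.2385] [ 33  34 872] [ 0.5315 -0.095   0.0565]
0.05 [443.9667 118.8667] [  7  28 120] [ 0.5063 -0.3835  0.0587]
0.05 [354.5596 148.9919] [ 30  31 738] [ 0.4709 -0.2774  0.0564]
0.05 [275.6644 152.5771] [ 30  31 733] [ 0.4666 -0.1793  0.0565]
0.068 [565.7558  37.9727] [ 42  68 954] [ 0.5881 -0.4976  0.0794]
0.068 [80.114  68.3429] [  55   53 2263] [0.5579 0.0273 0.0831]
0.068 [633.101  124.8893] [ 18  73 723] [ 0.4997 -0.5978  0.0764]
0.068 [451.4739 118.4067] [ 10  28 268] [ 0.5068 -0.3871  0.0735]
```

View pics/w1.png

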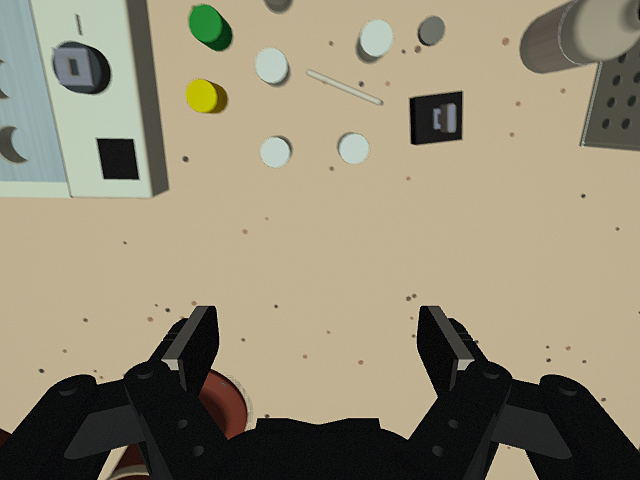

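```bash
python3 - <<'E'
from h import *
go((.4666,-.1793,.13),-np.pi/2)
E
```

```text
shift [-0.0552 -0.0466  0.2303] roll 0.0021 rows>= 6 cur ang -1.5687 now [ 0.4202 -0.2345  0.3604]
```

Emit:
step_arm(targets=[-0.01,-0.01,0.04,0,-0.02,-0.02,0.08,0,-0.03,-0.03,0.12,0,-0.045,-0.04,0.155,0,-0.055,-0.0465,0.19,0,-0.055,-0.0465,0.215,0,-0.055,-0.0465,0.23,0,-0.055,-0.0465,0.23,0,-0.055,-0.0465,0.23,0], grip=0.062)

```text
t: 4.15
tool_pos: [0.4655, -0.1806, 0.1297]
tool_rot: [2.22, -2.221, -0.003]
contact_force: [0.5, -0.1, 0.5]
opening: 0.0618
```

```bash
python3 - <<'E'
from h import *
np.set_printoptions(precision=4,suppress=True)
p=shot('wrist','w2'); go((.4666,-.1793,.034),-np.pi/2)
W=cloud(p); z=W[...,2]
g=cv2.medianBlur(np.nan_to_num(z).astype(np.float32),5)
m=((g>.052)&(g<.066)).astype(np.uint8)
n,l,st,c=cv2.connectedComponentsWithStats(m)
for i in range(1,n):
    if st[i,4]>60: print(c[i],st[i,:5],np.nanmean(W[l==i],0))
print(proj(p,(.4666,-.1793,.058)),monitor.get_obs()['opening'])
E
```

```text
shift [-0.0018  0.      0.0973] roll 0.0002 rows>= 3 cur ang -1.5706 now [ 0.4666 -0.181   0.1313]
[ 33.8612 194.2376] [    0     0    96   329 20379] [ 0.5003 -0.0033  0.0585]
[184.1776  18.7824] [ 147    0   72   45 2596] [ 0.5993 -0.1074  0.0565]
[537.9071  34.8847] [ 502    0   74   74 4337] [ 0.5917 -0.2981  0.0563]
[317.4674  89.2692] [ 285   54   66   71 3667] [ 0.5645 -0.1787  0.0565]
[177.2088 148.3012] [ 145  117   65   64 3237] [ 0.532  -0.095   0.0565]
[468.0153 243.9847] [ 439  217   59   55 2542] [ 0.4715 -0.2769  0.0562]
[318.2665 250.1702] [ 290  223   57   55 2420] [ 0.4672 -0.1793  0.0563]
[318.3258 252.0167] 0.06217241742036302
```

View pics/w2.png

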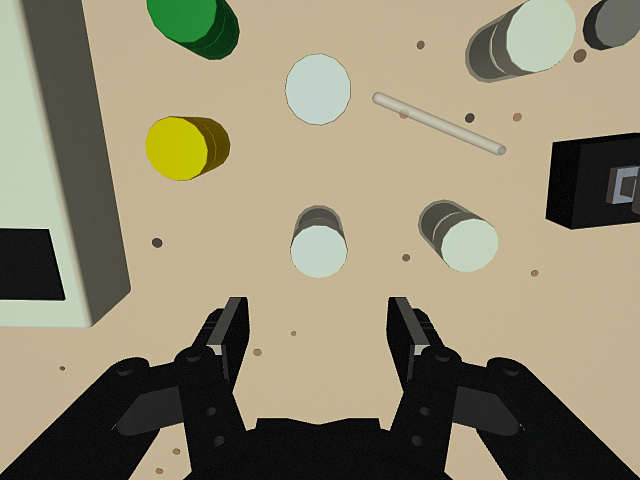

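Emit:
step_arm(targets=[-0.002,-0.0005,0.03,0,-0.002,-0.0005,0.06,0,-0.002,-0.0005,0.085,0,-0.002,-0.0005,0.097,0,-0.002,-0.0005,0.097,0,-0.002,-0.0005,0.097,0])

```text
t: 4.7
tool_pos: [0.4679, -0.18, 0.0357]
tool_rot: [2.221, -2.222, 0.005]
contact_force: [0.0, -0.4, -1.0]
opening: 0.0622
```

Emit:
step_arm(targets=[0,0,0,0,0,0,0,0,0,0,0,0,0,0,0,0,0,0,0,0,0,0,0,0], grip=0.03, force=30)

```text
t: 5.2
tool_pos: [0.4698, -0.1812, 0.0386]
tool_rot: [-2.22, 2.221, -0.012]
contact_force: [-0.3, 0.6, 6.6]
opening: 0.0372
```

Emit:
step_arm(targets=[0,0,-0.04,0,0,0,-0.08,0,0,0,-0.12,0,0,0,-0.16,0,0,0,-0.2,0,0,0,-0.22,0,0,0,-0.22,0])

```text
t: 5.78
tool_pos: [0.4712, -0.1815, 0.267]
tool_rot: [-2.218, 2.218, -0.033]
contact_force: [1.0, -0.7, -0.2]
opening: 0.0368
```

```bash
python3 - <<'E'
from h import *
o=monitor.get_obs();print(o['opening'],o['contact_force'],o['q'])
go((.43,.15,.32),-np.pi/2)
E
```

```text
0.036771344666572434 [ 0.97629496 -0.73636036 -0.21256844] [-5.14504644e-01 -2.73877903e-01  1.85509418e+00 -1.20222389e-03
  1.53884779e+00  1.05641767e+00]
shift [-0.3309  0.0403 -0.0576] roll -0.0002 rows>= 9 cur ang -1.5710 now [ 0.4712 -0.1815  0.267 ]
```

```bash
cat >> h.py <<'E'
def tilt():
    R=Rn.from_rotvec(monitor.get_obs()['tool_rot']).as_matrix(); print('toolz',np.round(R[:,2],4),'t',monitor.get_obs()['t'],'q',np.round(monitor.get_obs()['q'],3))
E
python3 - <<'E'
from h import *
for i in range(6):
    tilt(); p=imaging.get_image('wrist')
E
```

```text
toolz [ 0.0181 -0.0116 -0.9998] t 5.7833 q [-5.150e-01 -2.740e-01  1.855e+00 -1.000e-03  1.539e+00  1.056e+00]
toolz [ 0.0134 -0.009  -0.9999] t 5.8333 q [-5.150e-01 -2.720e-01  1.860e+00 -1.000e-03  1.538e+00  1.056e+00]
toolz [ 0.0088 -0.0064 -0.9999] t 5.8833 q [-5.150e-01 -2.700e-01  1.863e+00 -1.000e-03  1.537e+00  1.056e+00]
toolz [ 0.0056 -0.0045 -1.    ] t 5.9333 q [-5.150e-01 -2.690e-01  1.866e+00 -1.000e-03  1.537e+00  1.056e+00]
toolz [ 0.0037 -0.0035 -1.    ] t 5.9833 q [-5.150e-01 -2.680e-01  1.867e+00 -1.000e-03  1.537e+00  1.056e+00]
toolz [ 0.0029 -0.003  -1.    ] t 6.0333 q [-5.150e-01 -2.670e-01  1.867e+00 -1.000e-03  1.537e+00  1.056e+00]
```

```bash
python3 - <<'E'
from h import *
go((.43,.13,.32),-np.pi/2)
E
```

```text
shift [-0.3094  0.0375 -0.0649] roll -0.0003 rows>= 8 cur ang -1.5711 now [ 0.4676 -0.1796  0.2561]
```

Emit:
step_arm(targets=[-0.04,0.005,-0.01,0,-0.08,0.01,-0.02,0,-0.12,0.015,-0.03,0,-0.16,0.02,-0.04,0,-0.2,0.025,-0.05,0,-0.24,0.03,-0.055,0,-0.275,0.037,-0.055,0,-0.305,0.04,-0.055,0,-0.31,0.04,-0.055,0,-0.31,0.04,-0.055,0,-0.31,0.04,-0.055,0,-0.31,0.04,-0.055,0])

```text
t: 7.08
tool_pos: [0.4275, 0.1296, 0.3092]
tool_rot: [2.218, -2.222, 0.005]
contact_force: [-0.9, -1.0, -0.2]
opening: 0.037
```

```bash
python3 - <<'E'
from h import *
np.set_printoptions(precision=4,suppress=True)
p=shot('wrist','w3'); tilt(); print(monitor.get_obs()['tool_pos'],monitor.get_obs()['opening'])
for k in ['plate_mid','hinge_mid','slot','hood_edge']:
    print(k,[(np.round(d['uv']).tolist(),round(d['score'],2)) for d in imaging.mark_of(k,p)][:3])
np.savez('w3.npz',**{k:p[k] for k in p if k!='shot'})
E
```

```text
toolz [ 0.0015 -0.0034 -1.    ] t 7.1333 q [ 0.129 -0.425  1.901 -0.004  1.665  1.702]
[0.4276 0.1294 0.3095] 0.036543340154872414
plate_mid [([272.0, 81.0], 0.85)]
hinge_mid [([167.0, 77.0], 0.81), ([318.0, 280.0], 0.75)]
slot [([424.0, 66.0], 0.78)]
hood_edge []
```

View pics/w3.png

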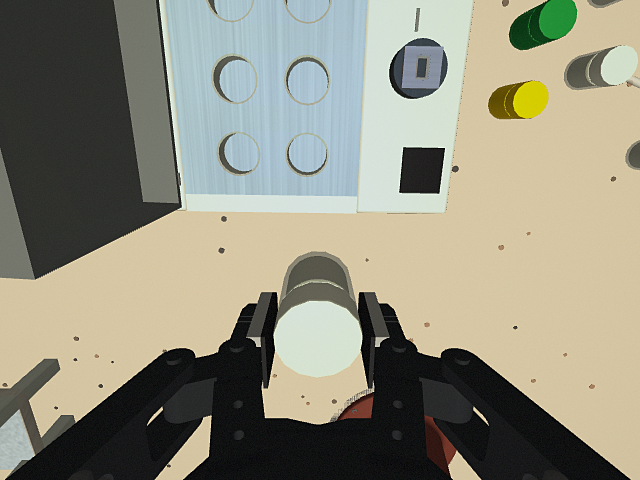

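```bash
cat >> h.py <<'E'
def rect(p,z,x0,x1,y0,y1,s=.0005):
    # rectified image: row = (x1-x)/s, col=(y1-y)/s  (up=+x, left=+y)
    h=int((x1-x0)/s);w=int((y1-y0)/s)
    r,c=np.meshgrid(np.arange(h),np.arange(w),indexing='ij')
    X=np.stack([x1-r*s,y1-c*s,np.full(r.shape,z)],-1)
    cc=X@np.array(p['R']).T+np.array(p['t']);f=foc(p)
    return cv2.remap(p['color'],(cc[...,0]/cc[...,2]*f+p['cx']).astype(np.float32),(cc[...,1]/cc[...,2]*f+p['cy']).astype(np.float32),cv2.INTER_CUBIC)
E
python3 - <<'E'
from h import *
np.set_printoptions(precision=4,suppress=True)
p=dict(np.load('w3.npz'))
x0,x1,y0,y1=.42,.66,.07,.29
im=rect(p,.06,x0,x1,y0,y1); cv2.imwrite('pics/r3.png',im[...,::-1])
g=cv2.cvtColor(im,cv2.COLOR_RGB2GRAY)
C=cv2.HoughCircles(cv2.GaussianBlur(g,(5,5),1),cv2.HOUGH_GRADIENT_ALT,1.5,60,param1=150,param2=.5,minRadius=38,maxRadius=50)
for c in C[0]: print(x1-c[1]*.0005,y1-c[0]*.0005,c[2]*.5)
E
```

```text
0.5475 0.14149998 21.539303
0.55050004 0.21649998 22.540726
0.477 0.14224999 21.42229
0.4785 0.2135 21.083075
```

View pics/r3.png

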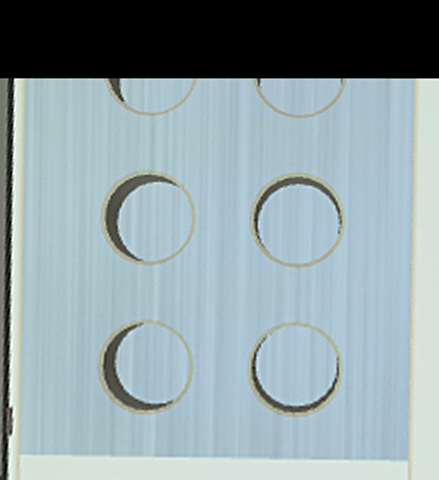

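```bash
python3 - <<'E'
from h import *
np.set_printoptions(precision=3,suppress=True)
p=dict(np.load('w3.npz'));W=cloud(p)
R=Rn.from_rotvec(monitor.get_obs()['tool_rot']).as_matrix(); t=monitor.get_obs()['tool_pos']
T=(W-t)@R
s=T[220:].reshape(-1,3); s=s[~np.isnan(s[:,0])]; s=s[(s[:,2]<.03)&(abs(s[:,1])<.1)]
for a in np.arange(-.15,.03,.01):
    q=s[(s[:,2]>=a)&(s[:,2]<a+.01)]
    if len(q)>20: print(round(a,2),len(q),q.min(0),q.max(0))
# hood
s=W.reshape(-1,3); s=s[~np.isnan(s[:,0])]; s=s[(s[:,2]>.07)&(s[:,1]>.25)&(s[:,0]>.4)&(s[:,2]<.28)]
for a in np.arange(.07,.28,.03):
    q=s[(s[:,2]>=a)&(s[:,2]<a+.03)]
    if len(q)>20: print(round(a,2),len(q),q.min(0),q.max(0))
E
```

```text
-0.1 1988 [-0.023 -0.021 -0.095] [ 0.02  -0.018 -0.09 ]
-0.09 13234 [-0.067 -0.02  -0.09 ] [ 0.063 -0.002 -0.08 ]
-0.08 14545 [-0.064 -0.019 -0.08 ] [ 0.061  0.012 -0.07 ]
-0.07 7118 [-0.06  -0.018 -0.07 ] [ 0.056  0.013 -0.06 ]
-0.06 9602 [-0.057 -0.014 -0.06 ] [ 0.053  0.014 -0.05 ]
-0.05 2966 [-0.053 -0.014 -0.05 ] [ 0.049  0.012 -0.04 ]
-0.04 1648 [-0.037 -0.013 -0.04 ] [ 0.034  0.012 -0.03 ]
-0.03 1311 [-0.034 -0.012 -0.03 ] [ 0.031  0.012 -0.02 ]
-0.02 7001 [-0.034 -0.015 -0.02 ] [ 0.03   0.023 -0.01 ]
-0.01 1243 [-0.033 -0.015 -0.01 ] [ 0.03   0.001 -0.   ]
0.0 695 [-0.021 -0.015  0.   ] [0.017 0.002 0.01 ]
0.01 545 [-0.021 -0.015  0.01 ] [0.017 0.003 0.02 ]
0.02 463 [-0.02  -0.015  0.02 ] [0.017 0.003 0.03 ]
0.07 4375 [0.418 0.287 0.07 ] [0.617 0.333 0.1  ]
0.1 5389 [0.418 0.29  0.1  ] [0.609 0.336 0.13 ]
0.13 6728 [0.418 0.292 0.13 ] [0.601 0.339 0.16 ]
0.16 8579 [0.417 0.295 0.16 ] [0.592 0.342 0.19 ]
0.19 4114 [0.418 0.298 0.19 ] [0.57  0.343 0.22 ]
0.22 969 [0.418 0.301 0.22 ] [0.516 0.328 0.25 ]
0.25 3452 [0.417 0.301 0.25 ] [0.513 0.328 0.257]
```

```bash
python3 - <<'E'
from h import *
go((.478,.140,.112),-np.pi/2);tilt()
E
```

```text
shift [-0.0109 -0.0498  0.1981] roll -0.0021 rows>= 5 cur ang -1.5729 now [0.4277 0.1298 0.31  ]
toolz [ 0.0025 -0.003  -1.    ] t 7.3333 q [ 0.13  -0.425  1.9   -0.003  1.665  1.702]
```

Emit:
step_arm(targets=[-0.003,-0.015,0.035,0,-0.006,-0.03,0.075,0,-0.009,-0.045,0.115,0,-0.011,-0.05,0.15,0,-0.011,-0.05,0.18,0,-0.011,-0.05,0.198,0,-0.011,-0.05,0.198,0,-0.011,-0.05,0.198,0,-0.011,-0.05,0.198,0,-0.011,-0.05,0.198,0])

```text
t: 8.17
tool_pos: [0.48, 0.1401, 0.1148]
tool_rot: [-2.216, 2.222, -0.01]
contact_force: [0.1, -0.9, -0.3]
opening: 0.0371
```

```bash
python3 - <<'E'
from h import *
np.set_printoptions(precision=4,suppress=True)
p=shot('wrist','w4'); tilt(); print(monitor.get_obs()['tool_pos'])
np.savez('w4.npz',**{k:p[k] for k in p if k!='shot'})
x0,x1,y0,y1=.42,.66,.07,.29
im=rect(p,.06,x0,x1,y0,y1); cv2.imwrite('pics/r4.png',im[...,::-1])
W=cloud(p); z=W[...,2]; s=W[(z>.12)&(z<.142)&(abs(W[...,1]-.14)<.03)]; print(s.min(0),s.max(0),s.mean(0),len(s))
E
```

```text
toolz [ 0.007  -0.0024 -1.    ] t 8.2167 q [ 0.137 -0.152  2.012 -0.003  1.276  1.711]
[0.4799 0.1402 0.1147]
[0.4571 0.11   0.12  ] [0.4955 0.17   0.142 ] [0.4812 0.1411 0.1318] 8375
```

View pics/w4.png

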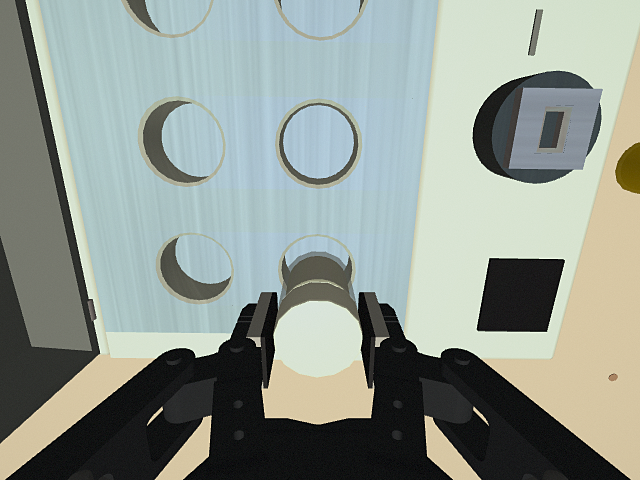

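View pics/r4.png

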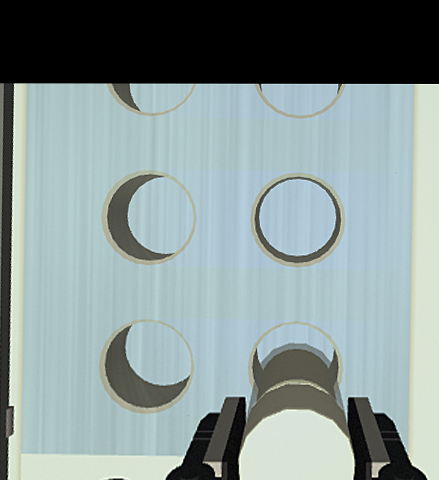

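```bash
python3 - <<'E'
from h import *
p=dict(np.load('w4.npz')); W=cloud(p)
print(np.median(W[320:355,305:330,2]), W[285,318],W[262,318])
zc=float(np.median(W[320:355,305:330,2]))
a=rect(p,zc,.42,.54,.09,.19,.00025); cv2.imwrite('pics/r4c.png',a[...,::-1])
b=rect(p,zc-.058,.42,.54,.09,.19,.00025); cv2.imwrite('pics/r4f.png',b[...,::-1])
cv2.imwrite('pics/r4cf.png',np.hstack([a,b])[...,::-1]); print(a.shape)
E
```

```text
nan [0.49472689 0.14167411 0.11926435] [0.4946716  0.14159814 0.09254331]
(480, 400, 3)
```

View pics/r4cf.png

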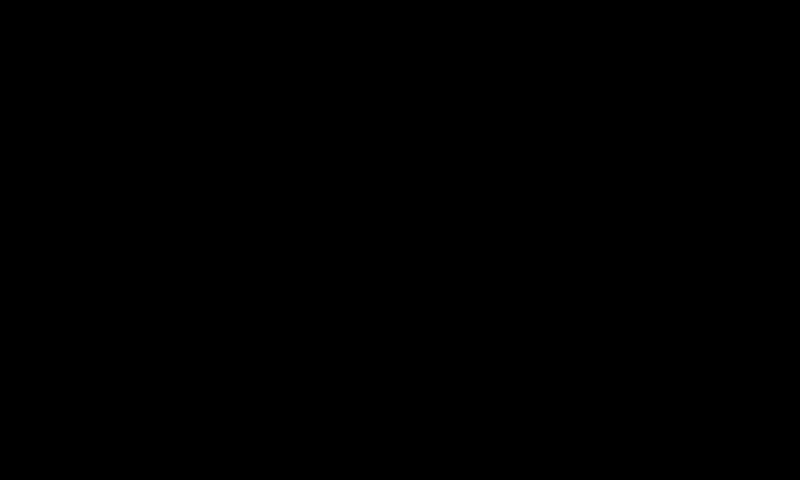

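Emit:
step_arm(targets=[-0.001,-0.001,0,0,-0.001,-0.001,0.008,0,-0.001,-0.001,0.016,0,-0.001,-0.001,0.024,0,-0.001,-0.001,0.032,0,-0.001,-0.001,0.038,0,-0.001,-0.001,0.042,0,-0.001,-0.001,0.042,0,-0.001,-0.001,0.042,0])

```text
t: 8.97
tool_pos: [0.4814, 0.1411, 0.0727]
tool_rot: [-2.217, 2.222, -0.011]
contact_force: [0.2, 0.1, 0.9]
opening: 0.0365
```

Inside the well without force; release and rise.

Emit:
step_arm(targets=[0,0,0,0,0,0,0,0,0,0,0,0,0,0,0,0], grip=0.052)

```text
t: 9.3
tool_pos: [0.4813, 0.1411, 0.0725]
tool_rot: [-2.217, 2.222, -0.01]
contact_force: [0.2, 0.0, -0.1]
opening: 0.052
```

Emit:
step_arm(targets=[0,0,-0.03,0,0,0,-0.06,0,0,0,-0.1,0,0,0,-0.14,0,0,0,-0.18,0,0,0,-0.2,0,0,0,-0.2,0,0,0,-0.2,0,0,0,-0.2,0], grip=0.062)

```text
t: 10.05
tool_pos: [0.4793, 0.1415, 0.2711]
tool_rot: [-2.218, 2.223, -0.009]
contact_force: [-0.3, 1.0, -1.1]
opening: 0.0616
```

```bash
python3 - <<'E'
from h import *
np.set_printoptions(precision=4,suppress=True)
p=shot('wrist','w5'); tilt()
W=cloud(p); z=W[...,2]
g=cv2.medianBlur(np.nan_to_num(z).astype(np.float32),5)
for lo,hi in ((.052,.066),(.088,.1)):
  m=((g>lo)&(g<hi)).astype(np.uint8)
  n,l,st,c=cv2.connectedComponentsWithStats(m)
  for i in range(1,n):
    if st[i,4]>60: print(c[i],st[i,:5],np.nanmean(W[l==i],0))
go((.4715,-.2769,.13),-np.pi/2)
E
```

```text
toolz [ 0.0036 -0.0029 -1.    ] t 10.1 q [ 0.14  -0.276  1.852 -0.003  1.563  1.713]
[305.8994 128.9336] [  105     0   400   269 81546] [0.5507 0.1536 0.0593]
[583.5335  70.5619] [ 562   49   44   44 1477] [ 0.6069 -0.1048  0.0562]
[633.7139 121.6509] [625 102  15  37 381] [ 0.5618 -0.1648  0.0556]
[553.3342 153.1975] [ 534  134   40   39 1200] [ 0.532  -0.0925  0.0561]
[ 17.5857 442.3705] [  0 436  31  16 251] [0.1618 0.539  0.0591]
[107.5723 141.7421] [  77    0   97  278 2780] [0.5405 0.3275 0.0942]
[317.1442 214.506 ] [ 298  196   39   38 1172] [0.4783 0.1433 0.0904]
[  2.3934 466.1803] [  0 461   8  12  61] [0.1601 0.5319 0.0914]
shift [0.418  0.0071 0.1415] roll -0.0022 rows>= 11 cur ang -1.5730 now [0.479  0.1415 0.2703]
```

View pics/w5.png

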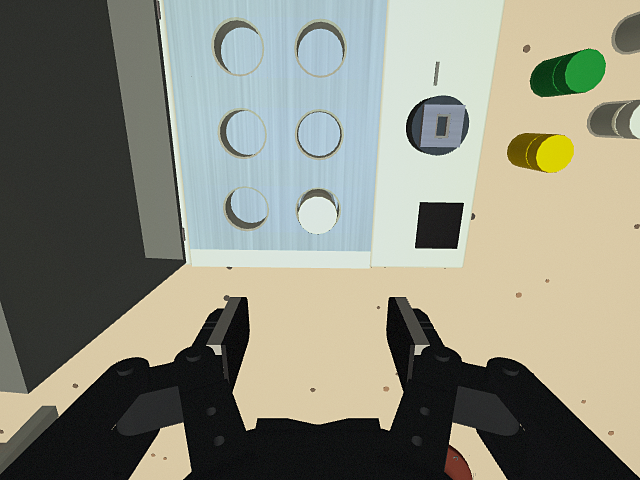

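Emit:
step_arm(targets=[0.04,0.0,0,0,0.08,0,0,0,0.12,0,0,0,0.16,0,0,0,0.2,0.005,0,0,0.24,0.005,0,0,0.28,0.005,0,0,0.315,0.005,0.02,0,0.35,0.005,0.04,0,0.38,0.005,0.06,0,0.405,0.005,0.085,0,0.418,0.005,0.105,0])

```text
t: 11.1
tool_pos: [0.4715, -0.2786, 0.1622]
tool_rot: [2.215, -2.226, -0.0]
contact_force: [-0.3, -0.3, 0.3]
opening: 0.0619
```

Emit:
step_arm(targets=[0,0,0.03,0,0,0,0.035,0,0,0,0.035,0,0,0,0.035,0,0,0,0.035,0])

```text
t: 11.52
tool_pos: [0.4724, -0.2786, 0.129]
tool_rot: [2.217, -2.226, 0.004]
contact_force: [-0.0, 0.2, 0.5]
opening: 0.0621
```

```bash
cat >> h.py <<'E'
def caps(p,lo=.052,hi=.066,amin=60):
    W=cloud(p); g=cv2.medianBlur(np.nan_to_num(W[...,2]).astype(np.float32),5)
    m=((g>lo)&(g<hi)).astype(np.uint8)
    n,l,st,c=cv2.connectedComponentsWithStats(m)
    for i in range(1,n):
        if st[i,4]>amin and st[i,4]<9000: print('cap',np.round(c[i]),st[i,2:5],np.round(np.nanmean(W[l==i],0),4), np.median(p['color'][l==i],0))
E
python3 - <<'E'
from h import *
p=shot('wrist','w6'); tilt(); caps(p)
go((.4735,-.278,.036),-np.pi/2)
E
```

```text
toolz [ 0.0023 -0.0027 -1.    ] t 11.5667 q [-6.680e-01 -4.600e-02  1.887e+00 -1.000e-03  1.297e+00  9.070e-01]
cap [18. 29.] [  40   61 2167] [ 0.602  -0.1159  0.0562] [ 30. 137.  50.]
cap [357.  48.] [  68   76 4096] [ 0.5922 -0.2991  0.0565] [206. 221. 211.]
cap [147. 104.] [  68   70 3694] [ 0.5643 -0.1798  0.0565] [206. 221. 203.]
cap [ 23. 163.] [  51   63 2681] [ 0.5312 -0.0994  0.0564] [206. 196.   0.]
cap [491. 200.] [ 23  56 588] [ 0.5083 -0.3838  0.0593] [65. 62. 59.]
cap [319. 255.] [  57   54 2412] [ 0.4715 -0.278   0.0563] [208. 222. 212.]
shift [-0.0011 -0.0006  0.0935] roll -0.0039 rows>= 3 cur ang -1.5747 now [ 0.4727 -0.2788  0.1295]
```

Emit:
step_arm(targets=[-0.001,-0.0005,0.03,0,-0.001,-0.0005,0.06,0,-0.001,-0.0005,0.085,0,-0.001,-0.0005,0.0935,0,-0.001,-0.0005,0.0935,0,-0.001,-0.0005,0.0935,0,-0.001,-0.0005,0.0935,0])

```text
t: 12.15
tool_pos: [0.4751, -0.2792, 0.0387]
tool_rot: [-2.217, 2.225, -0.012]
contact_force: [-0.3, 0.5, -0.3]
opening: 0.062
```

Emit:
step_arm(targets=[0,0,0,0,0,0,0,0,0,0,0,0,0,0,0,0,0,0,0,0,0,0,0,0], grip=0.03, force=30)

```text
t: 12.65
tool_pos: [0.4767, -0.2804, 0.0413]
tool_rot: [-2.217, 2.225, -0.019]
contact_force: [0.1, 0.4, 6.3]
opening: 0.0367
```

```bash
python3 - <<'E'
from h import *
tilt();go((.554,.140,.25),-np.pi/2)
E
```

```text
toolz [ 0.0093 -0.008  -0.9999] t 12.65 q [-6.660e-01  7.300e-02  1.930e+00 -1.000e-03  1.126e+00  9.090e-01]
shift [-0.419  -0.0777 -0.2113] roll -0.0037 rows>= 12 cur ang -1.5745 now [ 0.4767 -0.2804  0.0413]
```

Emit:
step_arm(targets=[0,0,-0.03,0,0,0,-0.07,0,0,0,-0.11,0,-0.02,0,-0.145,0,-0.05,-0.01,-0.17,0,-0.085,-0.02,-0.19,0,-0.12,-0.03,-0.2,0,-0.16,-0.035,-0.2,0,-0.2,-0.04,-0.2,0,-0.24,-0.045,-0.2,0,-0.28,-0.05,-0.2,0,-0.32,-0.06,-0.2,0])

```text
t: 13.65
tool_pos: [0.5355, 0.043, 0.2398]
tool_rot: [-2.216, 2.225, -0.02]
contact_force: [1.3, -0.7, -0.9]
opening: 0.0365
```

Emit:
step_arm(targets=[-0.04,-0.01,0,0,-0.08,-0.015,0,0,-0.09,-0.017,0,0,-0.09,-0.017,0,0,-0.09,-0.017,0,0,-0.09,-0.017,0,0])

```text
t: 14.15
tool_pos: [0.5527, 0.1317, 0.2392]
tool_rot: [-2.215, 2.226, -0.021]
contact_force: [0.0, 0.3, -1.1]
opening: 0.0365
```

```bash
python3 - <<'E'
from h import *
p=shot('wrist','w7'); tilt();go((.554,.140,.115),-np.pi/2)
x0,x1,y0,y1=.42,.66,.07,.29
im=rect(p,.06,x0,x1,y0,y1); cv2.imwrite('pics/r7.png',im[...,::-1])
np.savez('w7.npz',**{k:p[k] for k in p if k!='shot'})
E
```

```text
toolz [ 0.0101 -0.0087 -0.9999] t 14.2 q [ 0.107 -0.092  1.742 -0.01   1.482  1.684]
shift [-9.700e-03  1.000e-04  1.242e-01] roll -0.0056 rows>= 3 cur ang -1.5764 now [0.5528 0.1314 0.2393]
```

View pics/r7.png

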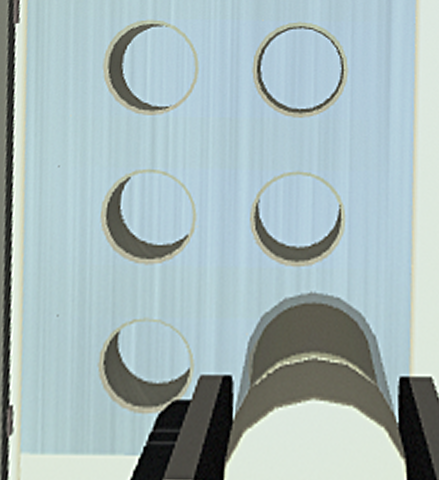

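Emit:
step_arm(targets=[-0.005,0,0.03,0,-0.0095,0,0.06,0,-0.0095,0,0.095,0,-0.0095,0,0.12,0,-0.0095,0,0.12,0,-0.0095,0,0.12,0,-0.0095,0,0.12,0])

```text
t: 14.78
tool_pos: [0.5554, 0.1391, 0.1213]
tool_rot: [-2.211, 2.227, -0.024]
contact_force: [0.3, 0.7, 0.1]
opening: 0.0367
```

```bash
cat >> h.py <<'E'
def held(p):
    """centre of held vial in world & offset from TCP, from front glass surface seen by wrist cam"""
    W=cloud(p); o=monitor.get_obs(); R=Rn.from_rotvec(o['tool_rot']).as_matrix(); T=(W-o['tool_pos'])@R
    m=(abs(T[...,0])<.03)&(T[...,1]>-.03)&(T[...,1]<.03)&(T[...,2]>-.005)&(T[...,2]<.022)
    m[:220]=False
    s=T[m]; 
    from scipy.optimize import least_squares
    r=least_squares(lambda c:np.hypot(s[:,0]-c[0],s[:,1]-c[1])-.019,[0,.004],loss='soft_l1',f_scale=.001)
    c=r.x; b=T[(abs(T[...,0]-c[0])<.025)&(abs(T[...,1]-c[1])<.025)]
    print('held n',len(s),'off tool',np.round(c,4),'res',np.round(np.median(abs(r.fun)),4),'world',np.round(o['tool_pos']+R@[c[0],c[1],.02],4),'foot z tool',np.round(np.nanmax(b[b[:,2]<.08][:,2]),4),'tcp',np.round(o['tool_pos'],4))
E
python3 - <<'E'
from h import *
p=shot('wrist','w8'); tilt(); held(p)
im=rect(p,.06,.42,.66,.07,.29); cv2.imwrite('pics/r8.png',im[...,::-1])
W=cloud(p); print(W[285,318],W[262,318],W[270,318])
E
```

```text
toolz [ 0.0145 -0.0083 -0.9999] t 14.8333 q [ 0.121  0.015  1.84  -0.01   1.273  1.701]
held n 1873 off tool [-0.0017  0.0074] res 0.0002 world [0.5488 0.141  0.102 ] foot z tool 0.08 tcp [0.5559 0.1394 0.1221]
[0.56768865 0.14056363 0.12095114] [0.56758526 0.14031368 0.09276412] [0.56781615 0.14041268 0.10405723]
```

View pics/w8.png

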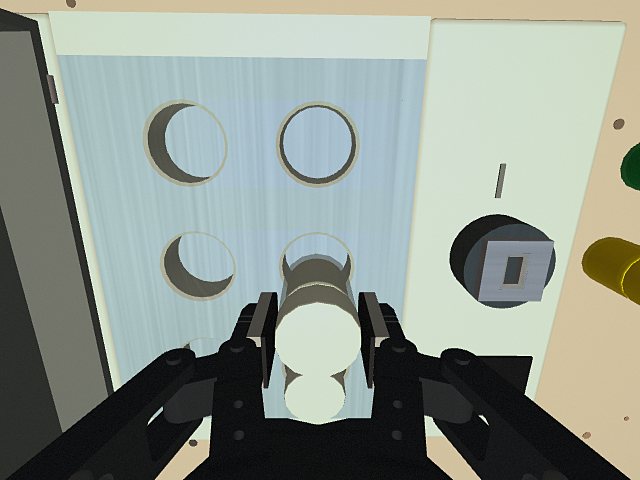

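Emit:
step_arm(targets=[0,-0.0015,0,0,0,-0.0015,0.008,0,0,-0.0015,0.016,0,0,-0.0015,0.024,0,0,-0.0015,0.032,0,0,-0.0015,0.04,0,0,-0.0015,0.046,0,0,-0.0015,0.046,0,0,-0.0015,0.046,0])

```text
t: 15.58
tool_pos: [0.5579, 0.139, 0.0756]
tool_rot: [-2.211, 2.226, -0.025]
contact_force: [-0.1, 1.0, -0.2]
opening: 0.0369
```

Emit:
step_arm(targets=[0,0,0,0,0,0,0,0,0,0,0,0,0,0,-0.01,0,0,0,-0.04,0,0,0,-0.08,0,0,0,-0.12,0,0,0,-0.16,0,0,0,-0.19,0,0,0,-0.19,0,0,0,-0.19,0], grip=0.054)

```text
t: 16.5
tool_pos: [0.5567, 0.1408, 0.2699]
tool_rot: [-2.207, 2.222, -0.031]
contact_force: [-0.7, 0.2, 0.1]
opening: 0.0543
```

```bash
python3 - <<'E'
from h import *
p=shot('wrist','w9'); tilt(); caps(p,.08,.1); caps(p)
go((.5663,-.1797,.13),-np.pi/2)
E
```

```text
toolz [ 0.0162 -0.0081 -0.9998] t 16.55 q [ 0.123 -0.099  1.703 -0.01   1.523  1.701]
cap [122. 207.] [  97  287 4562] [0.5605 0.3246 0.0903] [50. 52. 48.]
cap [430. 211.] [  51   50 1997] [0.5597 0.0328 0.0842] [142. 151. 165.]
cap [318. 221.] [  39   40 1227] [0.5528 0.141  0.0902] [225. 235. 230.]
cap [316. 290.] [  37   37 1083] [0.4799 0.1433 0.0897] [225. 235. 226.]
cap [635. 117.] [ 10  34 255] [ 0.6455 -0.169   0.0553] [221. 232. 215.]
cap [562. 158.] [  40   38 1179] [ 0.6073 -0.1046  0.0561] [ 36. 155.  58.]
cap [622. 199.] [  36   36 1053] [ 0.565  -0.1762  0.0558] [223. 234. 218.]
cap [537. 229.] [ 38  34 982] [ 0.5325 -0.0926  0.056 ] [225. 218.   0.]
shift [ 0.3192 -0.0106  0.1397] roll -0.0066 rows>= 9 cur ang -1.5774 now [0.5555 0.1407 0.267 ]
```

View pics/w9.png

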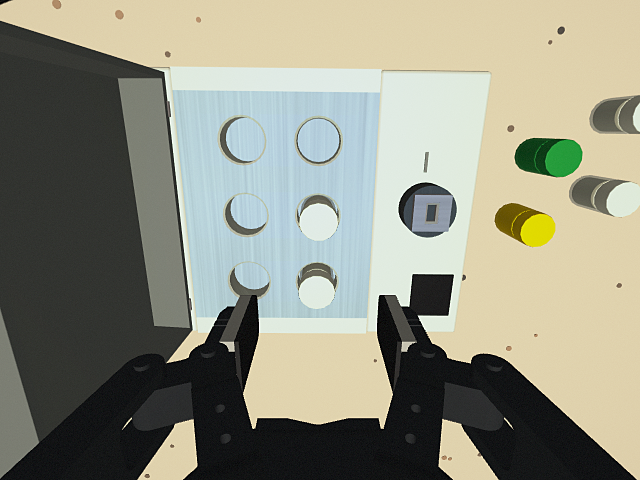

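Emit:
step_arm(targets=[0.04,0,0,0,0.08,0,0,0,0.12,-0.005,0,0,0.16,-0.005,0,0,0.2,-0.005,0,0,0.24,-0.008,0,0,0.28,-0.01,0.0,0,0.31,-0.01,0.0,0,0.319,-0.0105,0.03,0,0.319,-0.0105,0.07,0,0.319,-0.0105,0.11,0], grip=0.062)

```text
t: 17.47
tool_pos: [0.5652, -0.1804, 0.1577]
tool_rot: [-2.208, 2.227, -0.027]
contact_force: [-0.4, -0.5, -0.5]
opening: 0.0624
```

```bash
python3 - <<'E'
from h import *
tilt(); go((.5663,-.1797,.13),-np.pi/2)
E
```

```text
toolz [ 0.0162 -0.0081 -0.9998] t 17.4667 q [-4.340e-01  2.200e-02  1.770e+00 -1.000e-03  1.332e+00  1.145e+00]
shift [-0.001  -0.0006  0.0278] roll -0.0088 rows>= 1 cur ang -1.5796 now [ 0.5652 -0.1804  0.1577]
```

```bash
python3 - <<'E'
from h import *
p=shot('wrist','w10'); tilt(); caps(p)
go((.567,-.180,.037),-np.pi/2)
E
```

```text
toolz [-1.e-04 -6.e-04 -1.e+00] t 17.5167 q [-4.340e-01  3.000e-02  1.782e+00 -1.000e-03  1.330e+00  1.145e+00]
cap [471.  15.] [ 32  32 751] [ 0.7082 -0.2722  0.0617] [26. 26. 26.]
cap [631.  48.] [  21   90 1308] [ 0.6902 -0.376   0.0583] [100.  94.  83.]
cap [324. 121.] [  57   59 2613] [ 0.6488 -0.1843  0.0565] [208. 222. 217.]
cap [213. 185.] [  54   54 2287] [ 0.6073 -0.1071  0.0565] [ 44. 152.  62.]
cap [484. 202.] [  55   52 2200] [ 0.5931 -0.2982  0.0562] [208. 222. 203.]
cap [317. 241.] [  50   49 1944] [ 0.5653 -0.1787  0.0564] [209. 222. 214.]
cap [207. 283.] [  50   46 1824] [ 0.5327 -0.0951  0.0561] [209. 206.   0.]
cap [581. 308.] [ 28  47 586] [ 0.5095 -0.3841  0.0593] [65. 62. 59.]
shift [ 0.0025 -0.0077  0.1092] roll -0.0081 rows>= 3 cur ang -1.5789 now [ 0.5594 -0.1773  0.1462]
```

Emit:
step_arm(targets=[0.0025,-0.007,0.03,-0.008,0.0025,-0.007,0.06,-0.008,0.0025,-0.007,0.09,-0.008,0.0025,-0.007,0.109,-0.008,0.0025,-0.007,0.109,-0.008,0.0025,-0.007,0.109,-0.008,0.0025,-0.007,0.109,-0.008])

```text
t: 18.1
tool_pos: [0.5671, -0.1802, 0.0387]
tool_rot: [2.222, -2.221, 0.003]
contact_force: [0.4, -0.4, 0.4]
opening: 0.0622
```

```bash
python3 - <<'E'
from h import *
tilt(); go((.566,-.180,.037),-np.pi/2)
E
```

```text
toolz [ 0.0012 -0.0012 -1.    ] t 18.1 q [-4.320e-01  1.760e-01  1.822e+00 -1.000e-03  1.142e+00  1.139e+00]
shift [-0.0002  0.0011  0.0017] roll 0.0001 rows>= 1 cur ang -1.5707 now [ 0.5671 -0.1802  0.0387]
```

Tilt is back to about 1 mrad. Close and lift in one call.

Emit:
step_arm(targets=[0,0.001,0,0,0,0.001,0,0,0,0.001,0,0,0,0.001,0,0,0,0.001,0,0,0,0.001,-0.02,0,0,0.001,-0.06,0,0,0.001,-0.1,0,0,0.001,-0.14,0,0,0.001,-0.18,0,0,0.001,-0.18,0,0,0.001,-0.18,0], grip=0.03, force=30)

```text
t: 19.1
tool_pos: [0.5678, -0.1808, 0.2236]
tool_rot: [-2.22, 2.219, -0.015]
contact_force: [0.2, 0.1, -1.3]
opening: 0.0367
```

```bash
python3 - <<'E'
from h import *
for i in range(4):
  p=shot('wrist'); tilt(); held(p)
go((.628,.139,.22),-np.pi/2)
E
```

```text
toolz [ 0.0039 -0.0025 -1.    ] t 19.15 q [-4.330e-01 -1.500e-02  1.700e+00 -1.000e-03  1.452e+00  1.138e+00]
held n 1557 off tool [-0.0013  0.0024] res 0.0002 world [ 0.564  -0.179   0.2003] foot z tool 0.0389 tcp [ 0.5664 -0.1802  0.2203]
toolz [ 4.e-04 -8.e-04 -1.e+00] t 19.2 q [-4.330e-01 -1.400e-02  1.703e+00 -1.000e-03  1.452e+00  1.138e+00]
held n 1593 off tool [-0.0014  0.003 ] res 0.0002 world [ 0.5625 -0.1783  0.1981] foot z tool 0.0393 tcp [ 0.5654 -0.1797  0.2181]
toolz [-1.5e-03  1.0e-04 -1.0e+00] t 19.25 q [-4.330e-01 -1.300e-02  1.704e+00 -1.000e-03  1.452e+00  1.138e+00]
held n 1642 off tool [-0.0017  0.0034] res 0.0002 world [ 0.5615 -0.1778  0.1968] foot z tool 0.0404 tcp [ 0.5649 -0.1795  0.2168]
toolz [-2.5e-03  5.0e-04 -1.0e+00] t 19.3 q [-4.330e-01 -1.200e-02  1.704e+00 -1.000e-03  1.452e+00  1.138e+00]
held n 1687 off tool [-0.0018  0.0037] res 0.0002 world [ 0.561  -0.1776  0.1962] foot z tool 0.0417 tcp [ 0.5647 -0.1794  0.2162]
shift [-0.3184 -0.0633 -0.0038] roll 0.0001 rows>= 8 cur ang -1.5707 now [ 0.5647 -0.1794  0.2162]
```

Emit:
step_arm(targets=[-0.04,-0.008,0,0,-0.08,-0.016,0,0,-0.12,-0.024,0,0,-0.16,-0.032,0,0,-0.2,-0.04,0,0,-0.24,-0.048,0,0,-0.28,-0.056,0,0,-0.31,-0.063,0.03,0,-0.318,-0.063,0.06,0,-0.318,-0.063,0.09,0,-0.318,-0.063,0.09,0,-0.318,-0.063,0.09,0])

```text
t: 20.3
tool_pos: [0.6247, 0.1384, 0.1221]
tool_rot: [2.216, -2.215, -0.011]
contact_force: [0.0, -0.6, -0.6]
opening: 0.0369
```

```bash
python3 - <<'E'
from h import *
for i in range(3): p=shot('wrist','w11')
tilt(); held(p); go((.628,.139,.22),-np.pi/2)
im=rect(p,.06,.42,.66,.07,.29); cv2.imwrite('pics/r11.png',im[...,::-1])
E
```

```text
toolz [ 9.e-04  8.e-04 -1.e+00] t 20.45 q [1.000e-01 1.760e-01 1.656e+00 1.000e-03 1.309e+00 1.672e+00]
held n 1828 off tool [-0.0019  0.0046] res 0.0002 world [0.6243 0.1401 0.1086] foot z tool 0.0799 tcp [0.6289 0.1381 0.1286]
shift [-0.0009  0.0008 -0.0914] roll -0.0008 rows>= 3 cur ang -1.5716 now [0.6289 0.1381 0.1286]
```

View pics/r11.png

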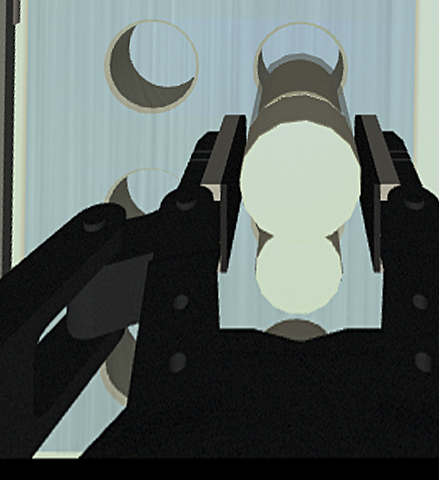

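Emit:
step_arm(targets=[0,-0.001,0.008,0,0,-0.001,0.016,0,0,-0.001,0.024,0,0,-0.001,0.032,0,0,-0.001,0.04,0,0,-0.001,0.048,0,0,-0.001,0.053,0,0,-0.001,0.053,0,0,-0.001,0.053,0])

```text
t: 21.2
tool_pos: [0.63, 0.1383, 0.0753]
tool_rot: [-2.22, 2.221, 0.0]
contact_force: [-0.2, -0.1, 1.1]
opening: 0.0367
```

Emit:
step_arm(targets=[0,0,0,0,0,0,0,0,0,0,0,0,0,0,-0.01,0,0,0,-0.04,0,0,0,-0.08,0,0,0,-0.12,0,0,0,-0.16,0,0,0,-0.19,0,0,0,-0.19,0,0,0,-0.19,0,0,0,-0.19,0], grip=0.054)

```text
t: 22.2
tool_pos: [0.6295, 0.1381, 0.2653]
tool_rot: [-2.22, 2.221, 0.0]
contact_force: [0.0, 0.3, -0.7]
opening: 0.054
```

```bash
python3 - <<'E'
from h import *
for i in range(3): p=shot('wrist','w12')
tilt(); caps(p,.08,.1); caps(p)
go((.595,-.3,.16),-np.pi/2)
E
```

```text
toolz [-3.e-03  5.e-04 -1.e+00] t 22.35 q [1.000e-01 8.200e-02 1.530e+00 1.000e-03 1.533e+00 1.672e+00]
cap [136. 150.] [ 66  10 200] [0.6865 0.2986 0.0909] [47. 49. 45.]
cap [123. 257.] [  48  194 2731] [0.5832 0.3284 0.0902] [48. 49. 46.]
cap [317. 215.] [  40   41 1297] [0.6276 0.1401 0.0901] [220. 230. 224.]
cap [424. 278.] [  49   44 1724] [0.5608 0.033  0.0842] [137. 145. 155.]
cap [317. 287.] [  37   38 1114] [0.5539 0.1407 0.0897] [220. 230. 220.]
cap [315. 348.] [ 35  34 978] [0.481  0.143  0.0893] [219. 230. 216.]
cap [631. 188.] [ 20  37 593] [ 0.6474 -0.1744  0.0558] [218. 228. 210.]
cap [553. 225.] [  39   35 1038] [ 0.608  -0.1048  0.056 ] [ 34. 149.  56.]
cap [527. 290.] [ 36  31 869] [ 0.5331 -0.0926  0.0559] [220. 210.   0.]
shift [0.4381 0.0332 0.1028] roll -0.0007 rows>= 11 cur ang -1.5715 now [0.6288 0.138  0.2629]
```

View pics/w12.png

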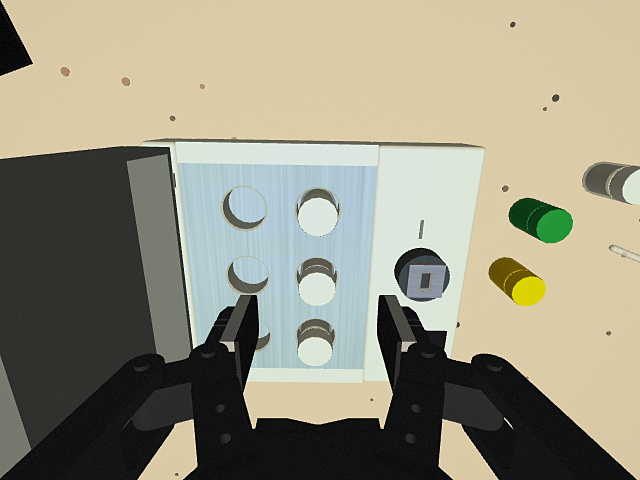

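Emit:
step_arm(targets=[0.04,0,0,0,0.08,0.004,0,0,0.12,0.008,0,0,0.16,0.012,0,0,0.2,0.016,0,0,0.24,0.02,0,0,0.28,0.024,0,0,0.32,0.028,0,0,0.36,0.032,0,0,0.4,0.033,0.02,0,0.43,0.033,0.05,0,0.438,0.033,0.08,0], grip=0.062)

```text
t: 23.35
tool_pos: [0.5949, -0.3046, 0.1825]
tool_rot: [2.215, -2.225, 0.001]
contact_force: [1.1, 0.3, -0.4]
opening: 0.0618
```

Emit:
step_arm(targets=[0,0,0.02,0,0,0,0.02,0,0,0,0.02,0,0,0,0.02,0,0,0,0.02,0])

```text
t: 23.77
tool_pos: [0.5962, -0.3047, 0.1651]
tool_rot: [2.216, -2.224, 0.007]
contact_force: [0.7, -0.5, -0.4]
opening: 0.062
```

```bash
python3 - <<'E'
from h import *
for i in range(2): p=shot('wrist','w13')
tilt(); caps(p)
go((.595,-.3,.037),-np.pi/2)
E
```

```text
toolz [ 0.002  -0.0044 -1.    ] t 23.8667 q [-0.582  0.199  1.566 -0.003  1.373  0.992]
cap [430.  97.] [ 41 107 591] [ 0.6933 -0.378   0.0593] [100.  93.  82.]
cap [271.  71.] [ 24  28 513] [ 0.7086 -0.2744  0.0629] [33. 33. 33.]
cap [150. 166.] [  56   54 2321] [ 0.649  -0.1855  0.0565] [204. 219. 201.]
cap [582. 221.] [  78   87 1281] [ 0.6078 -0.4983  0.0592] [99. 93. 82.]
cap [ 55. 223.] [  55   49 2076] [ 0.6075 -0.1082  0.0564] [ 31. 138.  51.]
cap [312. 240.] [  50   47 1837] [ 0.5933 -0.2995  0.0564] [205. 220. 210.]
cap [ 62. 311.] [  51   43 1636] [ 0.5329 -0.096   0.0563] [204. 194.   0.]
cap [  4. 415.] [ 13  44 334] [ 0.4262 -0.0182  0.0557] [123.5 121.5 105. ]
shift [-0.0052  0.0014  0.1281] roll -0.0036 rows>= 4 cur ang -1.5744 now [ 0.5961 -0.3047  0.1651]
```

View pics/w13.png

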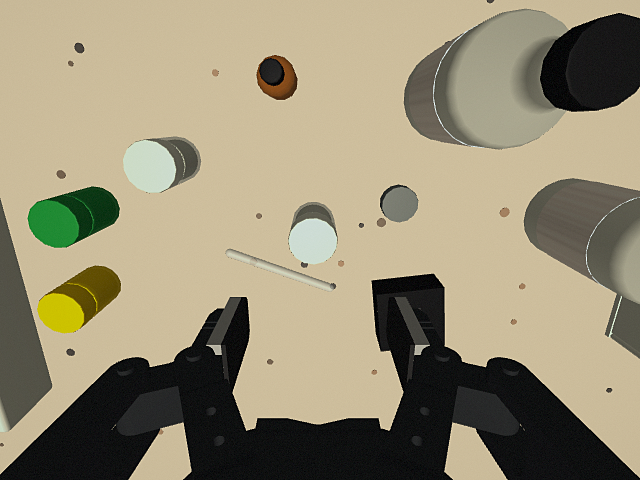

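Emit:
step_arm(targets=[-0.004,0.0015,0.03,0,-0.004,0.0015,0.065,0,-0.004,0.0015,0.1,0,-0.004,0.0015,0.12,0,-0.004,0.0015,0.127,0,-0.004,0.0015,0.127,0,-0.004,0.0015,0.127,0,-0.004,0.0015,0.127,0])

```text
t: 24.53
tool_pos: [0.5968, -0.3023, 0.0413]
tool_rot: [2.217, -2.225, 0.015]
contact_force: [1.5, -0.3, 0.6]
opening: 0.0614
```

Emit:
step_arm(targets=[0,0.001,0,0,0,0.001,0,0,0,0.001,0,0,0,0.001,0,0,0,0.001,0,0,0,0.001,-0.02,0,0,0.001,-0.06,0,0,0.001,-0.1,0,0,0.001,-0.14,0,0,0.001,-0.18,0,0,0.001,-0.18,0,0,0.001,-0.18,0], grip=0.03, force=30)

```text
t: 25.53
tool_pos: [0.5965, -0.3021, 0.2266]
tool_rot: [-2.217, 2.224, -0.028]
contact_force: [-0.1, 0.1, -1.3]
opening: 0.0365
```

```bash
python3 - <<'E'
from h import *
for i in range(3):
  p=shot('wrist')
tilt(); held(p)
go((.629,.215,.24),-2.5)
E
```

```text
toolz [ 0.0034 -0.0053 -1.    ] t 25.6833 q [-0.579  0.15   1.529 -0.003  1.457  0.995]
held n 1668 off tool [-0.0021  0.0053] res 0.0003 world [ 0.5885 -0.2984  0.1991] foot z tool 0.0432 tcp [ 0.5938 -0.3004  0.2191]
shift [-0.5154 -0.0336 -0.0235] roll 0.9258 rows>= 13 cur ang -1.5742 now [ 0.5938 -0.3004  0.2191]
```

Emit:
step_arm(targets=[-0.04,-0.002,0,0,-0.08,-0.005,0,0.1,-0.12,-0.008,0,0.2,-0.16,-0.01,0,0.3,-0.2,-0.013,0,0.4,-0.24,-0.016,0,0.5,-0.28,-0.019,0,0.6,-0.32,-0.021,0,0.7,-0.36,-0.024,0,0.8,-0.4,-0.027,0,0.9,-0.44,-0.03,0,0.926,-0.475,-0.031,0,0.926])

```text
t: 26.68
tool_pos: [0.6249, 0.1768, 0.2136]
tool_rot: [0.989, -2.979, 0.008]
contact_force: [0.7, 0.2, -1.4]
opening: 0.0369
```

```bash
python3 - <<'E'
from h import *
tilt(); go((.6275,.209,.135),-2.5)
E
```

```text
toolz [-0.0011 -0.0057 -1.    ] t 26.6833 q [ 0.164  0.122  1.569 -0.006  1.453  2.665]
shift [-0.0217  0.0246  0.0784] roll -0.0004 rows>= 3 cur ang -2.5004 now [0.6249 0.1768 0.2136]
```

Emit:
step_arm(targets=[-0.012,0.014,0,0,-0.0215,0.0245,0.02,0,-0.0215,0.0245,0.05,0,-0.0215,0.0245,0.078,0,-0.0215,0.0245,0.078,0,-0.0215,0.0245,0.078,0,-0.0215,0.0245,0.078,0,-0.0215,0.0245,0.078,0])

```text
t: 27.35
tool_pos: [0.6287, 0.2088, 0.1377]
tool_rot: [-0.989, 2.981, -0.009]
contact_force: [0.3, -0.2, -0.4]
opening: 0.0365
```

```bash
python3 - <<'E'
from h import *
for i in range(3):
  p=shot('wrist','w14')
tilt(); held(p)
go((.6275,.209,.135),-2.5)
im=rect(p,.06,.5,.7,.1,.3); cv2.imwrite('pics/r14.png',im[...,::-1])
E
```

```text
toolz [ 0.0023 -0.005  -1.    ] t 27.5 q [ 0.211  0.209  1.602 -0.005  1.33   2.713]
held n 1757 off tool [-0.0018  0.0071] res 0.0003 world [0.6259 0.2156 0.1177] foot z tool 0.08 tcp [0.6286 0.2088 0.1377]
shift [0.0008 0.0008 0.0027] roll -0.0008 rows>= 1 cur ang -2.5008 now [0.6286 0.2088 0.1377]
```

View pics/w14.png

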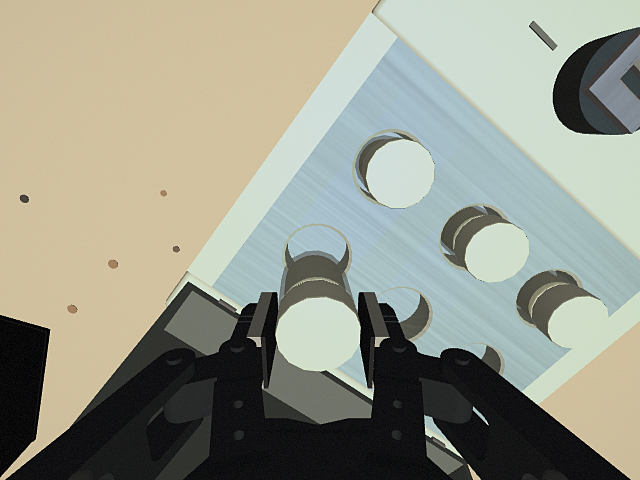

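View pics/r14.png

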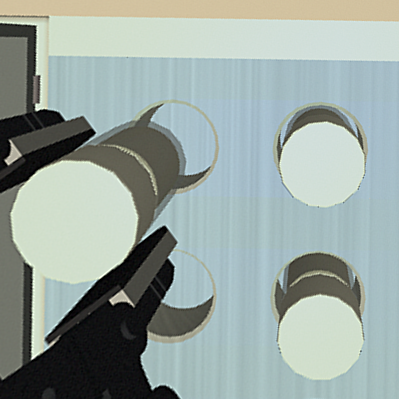

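Emit:
step_arm(targets=[0.0005,-0.0016,0.01,0,0.0005,-0.0016,0.02,0,0.0005,-0.0016,0.028,0,0.0005,-0.0016,0.036,0,0.0005,-0.0016,0.044,0,0.0005,-0.0016,0.052,0,0.0005,-0.0016,0.06,0,0.0005,-0.0016,0.06,0,0.0005,-0.0016,0.06,0])

```text
t: 28.25
tool_pos: [0.6294, 0.2071, 0.0774]
tool_rot: [-0.989, 2.981, -0.009]
contact_force: [0.2, 0.9, 0.0]
opening: 0.0365
```

Emit:
step_arm(targets=[0,0,0,0,0,0,0,0,0,0,0,0,0,0,-0.01,0,0,0,-0.04,0,0,0,-0.08,0,0,0,-0.12,0,0,0,-0.16,0,0,0,-0.19,0,0,0,-0.19,0,0,0,-0.19,0,0,0,-0.19,0], grip=0.05)

```text
t: 29.25
tool_pos: [0.6287, 0.208, 0.2674]
tool_rot: [-0.99, 2.981, -0.009]
contact_force: [0.5, -0.1, -0.7]
opening: 0.0499
```

```bash
python3 - <<'E'
from h import *
for i in range(3): p=shot('wrist','w15')
tilt(); caps(p,.08,.1); caps(p)
p=shot('top','t15'); caps(p,.045,.07,40)
go((.651,-.187,.17),-np.pi/2)
E
```

```text
toolz [-0.0017 -0.0058 -1.    ] t 29.4 q [ 0.209  0.122  1.483 -0.005  1.539  2.71 ]
cap [503.  99.] [  62   64 2791] [0.5599 0.0328 0.0842] [143. 152. 164.]
cap [365. 154.] [  43   43 1461] [0.6269 0.1399 0.0904] [226. 237. 232.]
cap [426. 203.] [  43   41 1357] [0.5535 0.1407 0.0899] [226. 237. 229.]
cap [316. 218.] [  40   41 1271] [0.6269 0.2129 0.0902] [226. 237. 229.]
cap [480. 249.] [  42   39 1270] [0.4804 0.143  0.0895] [226. 236. 224.]
cap [222. 242.] [12 11 68] [0.6846 0.2847 0.0913] [54. 56. 52.]
cap [222. 288.] [ 46  35 568] [0.6593 0.327  0.0905] [56. 58. 53.]
cap [ 51. 330.] [  79  135 2104] [0.7754 0.4761 0.0901] [11. 11. 12.]
cap [ 18. 315.] [ 43  23 416] [0.81   0.4773 0.0917] [120. 112.  99.]
cap [324. 355.] [ 125   94 1666] [0.528  0.3294 0.0901] [56. 58. 54.]
cap [ 36. 330.] [ 23  18 179] [0.7885 0.4838 0.0905] [107. 106.  91.]
cap [  6. 366.] [ 14  24 192] [0.7973 0.5482 0.0889] [63. 32.  7.]
cap [ 33. 375.] [ 32  26 411] [0.7684 0.5403 0.0905] [12. 40. 78.]
cap [ 34. 404.] [ 28  22 377] [0.7528 0.5766 0.0907] [10. 11. 11.]
cap [612.   9.] [ 45  22 753] [ 0.5273
[... 866 characters left out ...]
8] [ 0.6482 -0.1849  0.0572] [178. 185. 177.]
cap [238. 234.] [ 38  29 737] [0.5897 0.2619 0.062 ] [140. 155. 161.]
cap [499. 234.] [13 23 59] [ 0.5902 -0.4989  0.0587] [79. 71. 61.]
cap [364. 228.] [ 12  13 124] [ 0.6067 -0.1069  0.0581] [ 45. 124.  54.]
cap [144. 263.] [14 28 70] [0.5071 0.5325 0.0594] [68.5 61.  53. ]
cap [361. 254.] [ 12  12 123] [ 0.5319 -0.0951  0.0578] [177. 180.  51.]
cap [ 91. 294.] [  66   63 2230] [0.417  0.6841 0.0612] [153. 151. 136.]
cap [220. 282.] [ 13  28 206] [0.4496 0.3111 0.0683] [92. 91. 82.]
cap [326. 421.] [ 50  19 126] [0.0554 0.0055 0.059 ] [23.  9.  7.]
shift [ 0.2172 -0.3298  0.0972] roll -0.9299 rows>= 10 cur ang -2.5007 now [0.6281 0.2078 0.265 ]
```

View pics/w15.png

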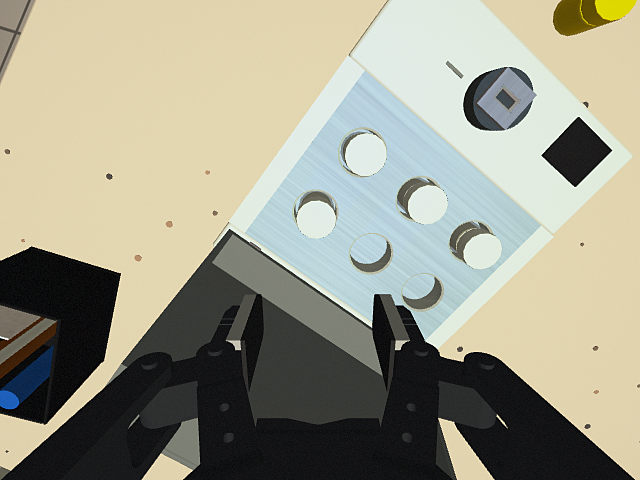

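Emit:
step_arm(targets=[0.021,-0.033,0,-0.1,0.043,-0.066,0,-0.2,0.065,-0.099,0,-0.3,0.087,-0.132,0,-0.4,0.109,-0.165,0,-0.5,0.13,-0.198,0,-0.6,0.152,-0.231,0,-0.7,0.174,-0.264,0,-0.8,0.196,-0.297,0.01,-0.9,0.2172,-0.33,0.04,-0.93,0.2172,-0.33,0.075,-0.93,0.2172,-0.33,0.097,-0.93], grip=0.062)

```text
t: 30.45
tool_pos: [0.649, -0.1896, 0.1649]
tool_rot: [2.212, -2.22, -0.003]
contact_force: [-0.4, -0.2, -1.0]
opening: 0.062
```

Emit:
step_arm(targets=[0,0,0,0,0,0,0,0,0,0,0,0,0,0,0,0])

```text
t: 30.78
tool_pos: [0.6504, -0.1896, 0.1677]
tool_rot: [2.214, -2.22, 0.003]
contact_force: [0.1, 0.2, 0.5]
opening: 0.0621
```

```bash
python3 - <<'E'
from h import *
for i in range(2): p=shot('wrist','w16')
tilt(); caps(p)
go((.651,-.1865,.038),-np.pi/2)
E
```

```text
toolz [-0.0027 -0.0058 -1.    ] t 30.8833 q [-0.391  0.218  1.539 -0.006  1.385  1.184]
cap [588. 163.] [  72   99 1371] [ 0.7037 -0.3796  0.0592] [101.  94.  83.]
cap [438. 156.] [ 26  22 456] [ 0.7097 -0.2722  0.0621] [27. 27. 26.]
cap [312. 236.] [  49   48 1819] [ 0.6496 -0.1843  0.0564] [209. 222. 214.]
cap [216. 285.] [  48   46 1598] [ 0.6081 -0.1068  0.0559] [ 39. 147.  58.]
cap [543. 375.] [ 22  14 162] [ 0.5211 -0.3852  0.059 ] [68. 64. 61.]
cap [142. 464.] [ 13  19 113] [ 0.4157 -0.0162  0.056 ] [192. 192. 165.]
shift [-0.0038 -0.0009  0.1299] roll -0.0029 rows>= 4 cur ang -1.5737 now [ 0.6505 -0.1895  0.1679]
```

Emit:
step_arm(targets=[-0.0035,-0.001,0.03,0,-0.0035,-0.001,0.065,0,-0.0035,-0.001,0.1,0,-0.0035,-0.001,0.122,0,-0.0035,-0.001,0.13,0,-0.0035,-0.001,0.13,0,-0.0035,-0.001,0.13,0,-0.0035,-0.001,0.13,0])

```text
t: 31.55
tool_pos: [0.6533, -0.1875, 0.0413]
tool_rot: [2.216, -2.222, 0.011]
contact_force: [-0.1, -0.1, 0.1]
opening: 0.0618
```

Emit:
step_arm(targets=[0,0.001,0,0,0,0.001,0,0,0,0.001,0,0,0,0.001,0,0,0,0.001,0,0,0,0.001,-0.02,0,0,0.001,-0.06,0,0,0.001,-0.1,0,0,0.001,-0.14,0,0,0.001,-0.18,0,0,0.001,-0.18,0,0,0.001,-0.18,0], grip=0.03, force=30)

```text
t: 32.55
tool_pos: [0.654, -0.187, 0.2271]
tool_rot: [2.218, -2.224, 0.025]
contact_force: [-0.1, 0.1, -1.3]
opening: 0.0363
```

```bash
python3 - <<'E'
from h import *
for i in range(3):
  p=shot('wrist')
tilt(); held(p)
go((.553,.2105,.22),-2.5)
E
```

```text
toolz [-7.0e-04 -6.6e-03 -1.0e+00] t 32.7 q [-0.385  0.179  1.496 -0.006  1.464  1.189]
held n 1687 off tool [-0.0022  0.0056] res 0.0002 world [ 0.6453 -0.1837  0.1993] foot z tool 0.0432 tcp [ 0.6509 -0.1858  0.2193]
shift [-0.396   0.099  -0.0032] roll 0.9265 rows>= 10 cur ang -1.5735 now [ 0.6509 -0.1858  0.2193]
```

Emit:
step_arm(targets=[-0.036,0.009,0,0.09,-0.072,0.018,0,0.18,-0.108,0.027,0,0.27,-0.144,0.036,0,0.36,-0.18,0.045,0,0.45,-0.216,0.054,0,0.54,-0.252,0.063,0,0.64,-0.288,0.072,0,0.74,-0.324,0.081,0,0.84,-0.36,0.09,0,0.926,-0.394,0.099,0,0.926,-0.394,0.099,0.02,0.926])

```text
t: 33.7
tool_pos: [0.5524, 0.214, 0.1986]
tool_rot: [-0.999, 2.977, -0.006]
contact_force: [0.5, 0.0, -0.6]
opening: 0.0364
```

```bash
python3 - <<'E'
from h import *
tilt(); go((.5533,.2087,.137),-2.5)
E
```

```text
toolz [ 0.0024 -0.003  -1.    ] t 33.7 q [ 0.246 -0.003  1.725 -0.004  1.418  2.74 ]
shift [ 0.0025 -0.0046  0.0616] roll 0.0061 rows>= 2 cur ang -2.4939 now [0.5524 0.214  0.1986]
```

Emit:
step_arm(targets=[0.0025,-0.004,0.02,0.006,0.0025,-0.004,0.045,0.006,0.0025,-0.004,0.061,0.006,0.0025,-0.004,0.061,0.006,0.0025,-0.004,0.061,0.006,0.0025,-0.004,0.061,0.006])

```text
t: 34.2
tool_pos: [0.553, 0.2091, 0.1376]
tool_rot: [-0.99, 2.98, -0.006]
contact_force: [0.6, 0.3, -0.7]
opening: 0.0368
```

```bash
python3 - <<'E'
from h import *
for i in range(3):
  p=shot('wrist','w17')
tilt(); held(p)
go((.5533,.2087,.137),-2.5)
im=rect(p,.06,.45,.65,.1,.3); cv2.imwrite('pics/r17.png',im[...,::-1])
E
```

```text
toolz [ 0.0049 -0.0023 -1.    ] t 34.35 q [ 0.237  0.047  1.777 -0.004  1.314  2.738]
held n 1809 off tool [-0.0016  0.0077] res 0.0003 world [0.5507 0.2163 0.1192] foot z tool 0.08 tcp [0.5539 0.2093 0.1392]
shift [ 0.0008 -0.0001  0.0022] roll -0.0001 rows>= 1 cur ang -2.5001 now [0.5539 0.2093 0.1392]
```

View pics/r17.png

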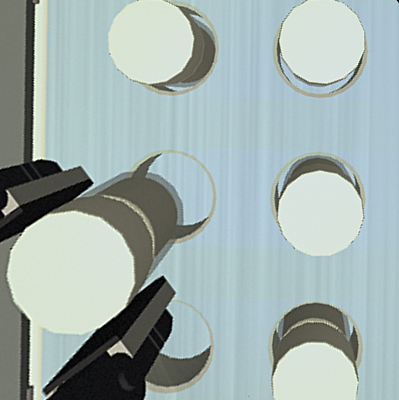

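Emit:
step_arm(targets=[0,-0.001,0.01,0,0,-0.001,0.02,0,0,-0.001,0.028,0,0,-0.001,0.036,0,0,-0.001,0.044,0,0,-0.001,0.052,0,0,-0.001,0.061,0,0,-0.001,0.061,0,0,-0.001,0.061,0])

```text
t: 35.1
tool_pos: [0.5547, 0.2083, 0.0777]
tool_rot: [-0.99, 2.978, -0.006]
contact_force: [-0.3, -0.2, -0.6]
opening: 0.0367
```

Emit:
step_arm(targets=[0,0,0,0,0,0,0,0,0,0,0,0,0,0,-0.01,0,0,0,-0.04,0,0,0,-0.08,0,0,0,-0.12,0,0,0,-0.16,0,0,0,-0.19,0,0,0,-0.19,0,0,0,-0.19,0,0,0,-0.19,0], grip=0.05)

```text
t: 36.1
tool_pos: [0.5537, 0.2087, 0.2678]
tool_rot: [-0.99, 2.978, -0.006]
contact_force: [-0.6, -0.2, 0.5]
opening: 0.05
```

```bash
python3 - <<'E'
from h import *
for i in range(3): p=shot('wrist','w18')
tilt(); caps(p,.08,.1,900); 
p=shot('top','t18'); W=cloud(p)
p=shot('scene','s18')
s=W[180:310,185:250].reshape(-1,3); s=s[(s[:,2]>.1)]
for a in np.arange(.1,.28,.02):
    q=s[(s[:,2]>=a)&(s[:,2]<a+.02)]
    if len(q)>5: print(round(a,2),len(q),np.nanpercentile(q,2,0),np.nanpercentile(q,98,0))
print(monitor.get_obs()['tool_pos'])
E
```

```text
toolz [ 7.0e-04 -3.4e-03 -1.0e+00] t 36.25 q [ 0.236 -0.045  1.654 -0.004  1.533  2.737]
cap [441.  39.] [  64   70 3289] [0.5594 0.0327 0.0841] [149. 158. 174.]
cap [298.  99.] [  45   47 1637] [0.6262 0.1399 0.0905] [232. 241. 237.]
cap [365. 154.] [  43   43 1454] [0.5524 0.1408 0.0904] [232. 242. 238.]
cap [251. 169.] [  43   42 1422] [0.6258 0.213  0.0904] [232. 242. 233.]
cap [424. 204.] [  42   41 1351] [0.4795 0.1431 0.0899] [232. 242. 235.]
cap [182. 256.] [ 115  115 1874] [0.633  0.3233 0.0903] [59. 61. 56.]
cap [316. 218.] [  39   41 1266] [0.552  0.2143 0.0902] [232. 242. 235.]
cap [318. 344.] [ 113   68 1514] [0.4662 0.3242 0.0901] [58. 61. 56.]
0.1 16 [0.68174859 0.28470199 0.10063356] [0.68759441 0.31910441 0.11989095]
0.12 14 [0.68139097 0.28613861 0.12210959] [0.68719638 0.31538192 0.13984427]
0.14 10 [0.68145641 0.28777996 0.14095318] [0.68519126 0.31285905 0.15592775]
0.16 12 [0.68154374 0.28881657 0.16029958] [0.6873661  0.30586074 0.17959925]
0.18 10 [0.47064282 0.29158699 0.18022204] [0.68556898 0.31084633 0.19578094]
0.2 11 [0.42032546 0.29373533 0.20092821] [0.6865885  0.30712045 0.21976736]
0.22 12 [0.41973295 0.29557083 0.22246415] [0.68816056 0.33780707 0.2388452 ]
0.24 1426 [0.42287102 0.3011601  0.24423593] [0.68523084 0.35033756 0.25925728]
0.26 60 [0.42347555 0.30011815 0.26002753] [0.6795367  0.33760522 0.26551083]
[0.55319311 0.20858908 0.26579124]
```

View pics/w18.png

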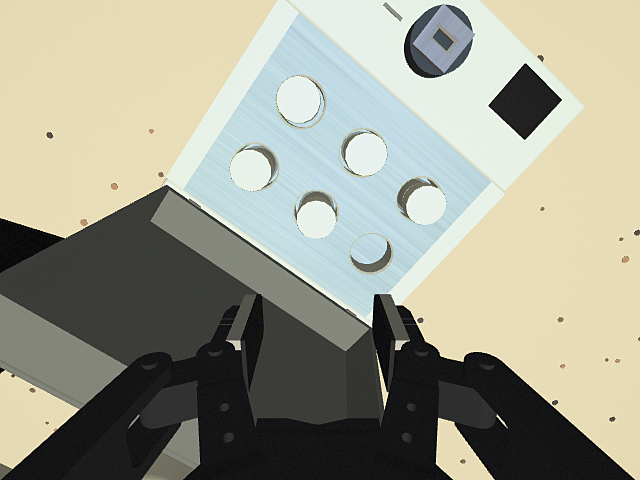

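View pics/s18.png

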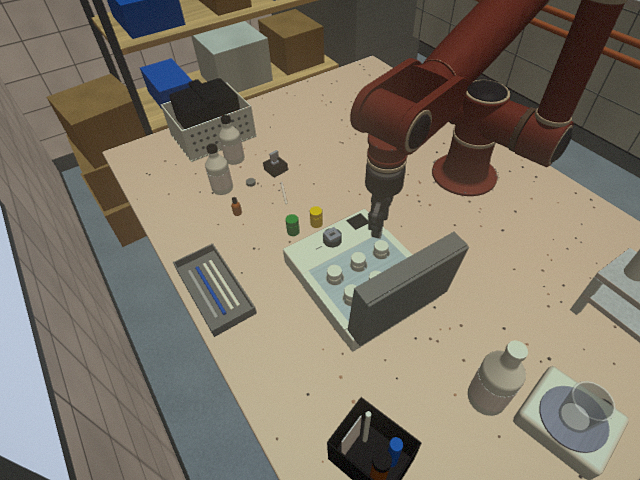

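```bash
python3 - <<'E'
from h import *
go((.553,.23,.37),0.0)
go((.553,.43,.37),0.0)
E
```

```text
shift [-0.0126  0.0169 -0.1043] roll -2.5000 rows>= 21 cur ang -2.5000 now [0.5532 0.2086 0.2658]
shift [-0.1322  0.1771 -0.1049] roll -2.5000 rows>= 21 cur ang -2.5000 now [0.5532 0.2086 0.2658]
```

Emit:
step_arm(targets=[0,0,-0.04,-0.1,0,0,-0.08,-0.22,0,0,-0.105,-0.34,-0.02,0.025,-0.105,-0.46,-0.04,0.05,-0.105,-0.58,-0.06,0.075,-0.105,-0.7,-0.08,0.105,-0.105,-0.82,-0.1,0.135,-0.105,-0.94,-0.12,0.16,-0.105,-1.06,-0.132,0.177,-0.105,-1.18,-0.132,0.177,-0.105,-1.3,-0.132,0.177,-0.105,-1.42], grip=0.0, force=40)

```text
t: 37.35
tool_pos: [0.5523, 0.4312, 0.368]
tool_rot: [2.697, -1.602, 0.002]
contact_force: [0.2, 0.9, 0.2]
opening: -0.0
```

Emit:
step_arm(targets=[0,0,0,-0.12,0,0,0,-0.24,0,0,0,-0.36,0,0,0,-0.48,0,0,0,-0.6,0,0,0,-0.72,0,0,0,-0.84,0,0,0,-0.96,0,0,0,-1.08,0,0,0,-1.08,0,0,0,-1.08,0,0,0,-1.08,0])

```text
invalid input at $.targets: expected a multiple of 4 numbers
```

```bash
python3 - <<'E'
from h import *
tilt();go((.553,.41,.215),0.0)
E
```

```text
toolz [-0.0012 -0.0049 -1.    ] t 37.35 q [ 0.558  0.19   1.24  -0.004  1.715  1.63 ]
shift [0.0184 0.009  0.1531] roll -1.0718 rows>= 9 cur ang -1.0718 now [0.5523 0.4312 0.368 ]
```

Emit:
step_arm(targets=[0,0,0,-0.12,0,0,0,-0.24,0,0,0,-0.36,0,0,0,-0.48,0,0,0,-0.6,0,0,0,-0.72,0,0,0,-0.84,0,0,0,-0.96,0,0,0,-1.07,0,0,0,-1.07,0,0,0,-1.07,0,0,0,-1.07])

```text
t: 38.35
tool_pos: [0.5522, 0.4312, 0.3673]
tool_rot: [3.136, -0.006, -0.003]
contact_force: [0.8, 0.8, -0.1]
opening: -0.0002
```

```bash
python3 - <<'E'
from h import *
p=shot('wrist','w19')
tilt();go((.553,.41,.215),0.0)
E
```

```text
toolz [-0.0019 -0.0053 -1.    ] t 38.4 q [ 0.558  0.191  1.24  -0.004  1.715  0.561]
shift [0.0012 0.0204 0.1526] roll -0.0036 rows>= 4 cur ang -0.0036 now [0.5522 0.4312 0.3675]
```

View pics/w19.png

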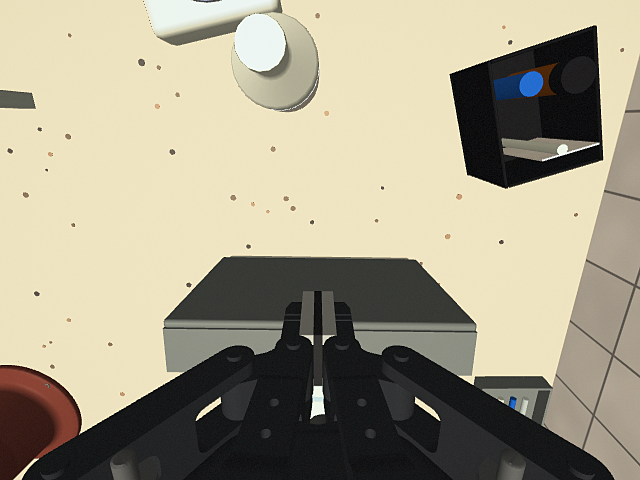

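Emit:
step_arm(targets=[0,0.02,0.03,0,0,0.02,0.065,0,0,0.02,0.1,0,0,0.02,0.13,0,0,0.02,0.145,0,0,0.02,0.145,0,0,0.02,0.145,0,0,0.02,0.145,0])

```text
t: 39.07
tool_pos: [0.5531, 0.4112, 0.2257]
tool_rot: [3.139, -0.006, 0.003]
contact_force: [-0.1, -0.0, 0.3]
opening: -0.0002
```

```bash
cat >> h.py <<'E'
HY,HZ,H=.284,.062,.013
def hp(th,r0=.165): return np.array([HY-r0*np.cos(th)+.05*np.sin(th)+H, HZ+r0*np.sin(th)+.05*np.cos(th)])
def hrows(ths,r0=.165,x=None):
    o=monitor.get_obs(); R=Rn.from_rotvec(o['tool_rot']).as_matrix(); out=[]
    for th in ths:
        y,z=hp(th,r0); s=R.T@(np.array([o['tool_pos'][0] if x is None else x,y,z])-o['tool_pos']); out.append(np.round(s,4).tolist()+[0])
    print('now',np.round(o['tool_pos'],4),'F',np.round(o['contact_force'],1)); 
    for th,r in zip(ths,out): print(round(th,3),r)
E
python3 - <<'E'
from h import *
tilt(); hrows([1.68,1.66,1.64,1.6,1.56,1.52,1.48,1.44,1.4,1.36])
E
```

```text
toolz [ 0.0018 -0.0031 -1.    ] t 39.0667 q [ 0.533  0.204  1.457 -0.004  1.48   0.537]
now [0.5531 0.4112 0.2257] F [-0.1 -0.   0.3]
1.68 [0.0002, 0.0465, 0.0053, 0]
1.66 [0.0002, 0.0497, 0.0039, 0]
1.64 [0.0002, 0.0529, 0.0027, 0]
1.6 [0.0002, 0.0594, 0.0004, 0]
1.56 [0.0003, 0.066, -0.0016, 0]
1.52 [0.0003, 0.0727, -0.0034, 0]
1.48 [0.0003, 0.0794, -0.0049, 0]
1.44 [0.0003, 0.0862, -0.0062, 0]
1.4 [0.0004, 0.093, -0.0071, 0]
1.36 [0.0004, 0.0999, -0.0078, 0]
```

Emit:
step_arm(targets=[0,0.015,0.001,0,0,0.03,0.002,0,0,0.042,0.002,0,0,0.049,0.002,0,0,0.056,0.001,0,0,0.063,0,0,0,0.07,-0.002,0,0,0.077,-0.004,0,0,0.084,-0.006,0,0,0.091,-0.007,0,0,0.098,-0.0075,0,0,0.098,-0.0075,0])

```text
t: 40.07
tool_pos: [0.5529, 0.3145, 0.2366]
tool_rot: [-3.138, 0.006, -0.007]
contact_force: [-0.1, 4.9, 4.6]
opening: -0.0
```

```bash
python3 - <<'E'
from h import *
tilt(); hrows([1.36,1.32,1.28,1.24,1.2,1.16,1.12,1.08,1.04,1.0,.96,.92])
p=shot('wrist','w20')
E
```

```text
toolz [ 0.0047  0.0033 -1.    ] t 40.0667 q [4.000e-01 7.200e-02 1.584e+00 1.000e-03 1.480e+00 4.040e-01]
now [0.5529 0.3145 0.2366] F [-0.1  4.9  4.6]
1.36 [0.0, 0.0031, 0.0027, 0]
1.32 [0.0, 0.01, 0.0023, 0]
1.28 [0.0001, 0.0169, 0.0021, 0]
1.24 [0.0001, 0.0238, 0.0022, 0]
1.2 [0.0001, 0.0307, 0.0026, 0]
1.16 [0.0001, 0.0375, 0.0032, 0]
1.12 [0.0002, 0.0444, 0.0041, 0]
1.08 [0.0002, 0.0512, 0.0053, 0]
1.04 [0.0002, 0.0579, 0.0068, 0]
1.0 [0.0002, 0.0646, 0.0085, 0]
0.96 [0.0002, 0.0712, 0.0105, 0]
0.92 [0.0003, 0.0777, 0.0127, 0]
```

View pics/w20.png

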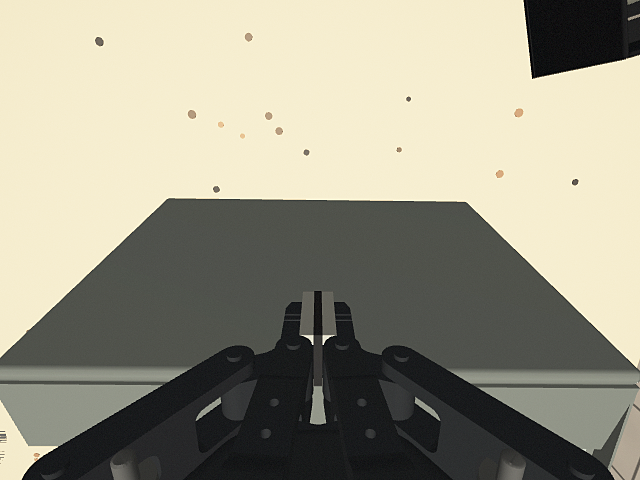

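Emit:
step_arm(targets=[0,0.007,0.001,0,0,0.014,0.002,0,0,0.021,0.002,0,0,0.028,0.0025,0,0,0.035,0.003,0,0,0.042,0.004,0,0,0.049,0.005,0,0,0.056,0.0065,0,0,0.063,0.008,0,0,0.07,0.01,0,0,0.0765,0.0125,0,0,0.0765,0.0125,0])

```text
t: 41.12
tool_pos: [0.5535, 0.2377, 0.2266]
tool_rot: [-3.136, 0.008, -0.014]
contact_force: [-0.7, 1.5, 4.3]
opening: -0.0
```

```bash
python3 - <<'E'
from h import *
tilt(); hrows([.92,.88,.84,.8,.76,.72,.68,.64,.6,.56,.52,.48])
p=shot('scene','s20')
E
```

```text
toolz [ 0.0087  0.0054 -0.9999] t 41.1167 q [ 0.281 -0.004  1.679  0.003  1.457  0.286]
now [0.5535 0.2377 0.2266] F [-0.7  1.5  4.3]
0.92 [-0.0, 0.0009, 0.003, 0]
0.88 [-0.0, 0.0073, 0.0055, 0]
0.84 [-0.0, 0.0136, 0.0083, 0]
0.8 [0.0, 0.0198, 0.0113, 0]
0.76 [0.0, 0.0259, 0.0145, 0]
0.72 [0.0, 0.0319, 0.018, 0]
0.68 [0.0, 0.0377, 0.0218, 0]
0.64 [-0.0, 0.0433, 0.0257, 0]
0.6 [-0.0, 0.0488, 0.0299, 0]
0.56 [-0.0, 0.0541, 0.0343, 0]
0.52 [-0.0, 0.0593, 0.0389, 0]
0.48 [-0.0, 0.0642, 0.0437, 0]
```

View pics/s20.png

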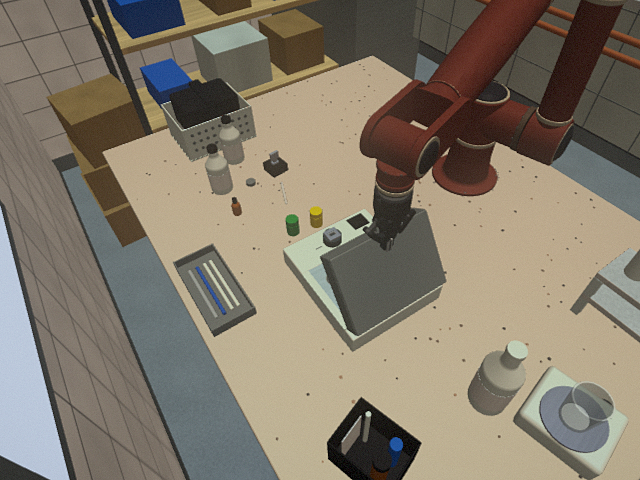

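Good; the hood follows at about 0.95 rad. Continue.

Emit:
step_arm(targets=[0,0.006,0.005,0,0,0.012,0.0075,0,0,0.018,0.0105,0,0,0.024,0.0135,0,0,0.03,0.017,0,0,0.036,0.0205,0,0,0.042,0.0245,0,0,0.048,0.029,0,0,0.054,0.034,0,0,0.06,0.0395,0,0,0.064,0.0437,0,0,0.064,0.0437,0])

```text
t: 42.17
tool_pos: [0.5541, 0.1726, 0.1834]
tool_rot: [-3.137, 0.01, -0.017]
contact_force: [0.5, -1.2, 1.1]
opening: 0.0004
```

```bash
python3 - <<'E'
from h import *
tilt(); hrows([.48,.45,.42,.39,.36,.33,.3,.27,.24,.21,.18,.15])
E
```

```text
toolz [ 0.0108  0.0048 -0.9999] t 42.1667 q [ 0.172 -0.026  1.774  0.003  1.383  0.178]
now [0.5541 0.1726 0.1834] F [ 0.5 -1.2  1.1]
0.48 [-0.0, -0.0011, 0.0009, 0]
0.45 [-0.0, 0.0025, 0.0046, 0]
0.42 [-0.0001, 0.0059, 0.0084, 0]
0.39 [-0.0001, 0.0093, 0.0124, 0]
0.36 [-0.0001, 0.0125, 0.0164, 0]
0.33 [-0.0001, 0.0156, 0.0205, 0]
0.3 [-0.0001, 0.0186, 0.0248, 0]
0.27 [-0.0002, 0.0214, 0.0291, 0]
0.24 [-0.0002, 0.0242, 0.0335, 0]
0.21 [-0.0002, 0.0268, 0.038, 0]
0.18 [-0.0003, 0.0292, 0.0425, 0]
0.15 [-0.0003, 0.0315, 0.0471, 0]
```

Emit:
step_arm(targets=[0,0.0025,0.0045,0,0,0.006,0.0085,0,0,0.009,0.0125,0,0,0.012,0.0165,0,0,0.015,0.0205,0,0,0.018,0.0245,0,0,0.021,0.0285,0,0,0.024,0.0325,0,0,0.026,0.0365,0,0,0.028,0.0405,0,0,0.03,0.0445,0,0,0.0315,0.0475,0])

```text
t: 43.17
tool_pos: [0.5546, 0.1409, 0.1354]
tool_rot: [-3.137, 0.01, -0.018]
contact_force: [-0.2, -2.2, 5.0]
opening: 0.0002
```

```bash
python3 - <<'E'
from h import *
tilt(); hrows([.15,.12,.09,.06,.03,0,-.02])
E
```

```text
toolz [ 0.0114  0.0042 -0.9999] t 43.1667 q [ 0.117 -0.002  1.833  0.003  1.299  0.123]
now [0.5546 0.1409 0.1354] F [-0.2 -2.2  5. ]
0.15 [0.0, -0.0005, -0.0007, 0]
0.12 [-0.0, 0.0017, 0.004, 0]
0.09 [-0.0001, 0.0037, 0.0088, 0]
0.06 [-0.0001, 0.0056, 0.0136, 0]
0.03 [-0.0002, 0.0074, 0.0185, 0]
0 [-0.0002, 0.009, 0.0234, 0]
-0.02 [-0.0002, 0.01, 0.0267, 0]
```

Emit:
step_arm(targets=[0,0.002,0.004,0,0,0.004,0.0075,0,0,0.005,0.011,0,0,0.006,0.014,0,0,0.007,0.017,0,0,0.008,0.02,0,0,0.009,0.0225,0,0,0.009,0.025,0,0,0.009,0.027,0,0,0.009,0.029,0,0,0.009,0.029,0,0,0.009,0.029,0])

```text
t: 44.17
tool_pos: [0.5549, 0.1318, 0.1119]
tool_rot: [-3.138, 0.01, -0.015]
contact_force: [-17.2, -4.8, 30.2]
opening: -0.0003
```

Emit:
step_arm(targets=[0,0,-0.01,0,0,0,-0.05,0,0,0,-0.09,0,0,0,-0.13,0,0,0,-0.15,0,0,0,-0.15,0,0,0,-0.15,0,0,0,-0.15,0])

```text
t: 44.83
tool_pos: [0.5526, 0.1316, 0.2597]
tool_rot: [-3.138, 0.009, -0.01]
contact_force: [-0.2, 0.2, -0.5]
opening: 0.0001
```

```bash
python3 - <<'E'
from h import *
tilt()
p=shot('top'); W=cloud(p)
s=W[180:310,180:340].reshape(-1,3)
s=s[(s[:,2]>.095)&(s[:,2]<.13)]
for a in np.arange(.08,.3,.03):
    q=s[(s[:,1]>=a)&(s[:,1]<a+.03)]
    if len(q)>5: print(round(a,2),len(q),np.median(q,0),q[:,0].min(),q[:,0].max())
p=shot('scene','s21')
go((.47,-.3,.30),-np.pi/2)
E
```

```text
toolz [ 0.0063  0.0034 -1.    ] t 44.8333 q [ 0.101 -0.103  1.718  0.003  1.519  0.107]
0.08 196 [0.65073671 0.10170186 0.1119846 ] 0.44764838814103847 0.6842799623824223
0.11 467 [0.51226536 0.12420381 0.11145961] 0.44481384959469844 0.6860553965234721
0.14 433 [0.49824561 0.15559787 0.11170469] 0.4420487890140994 0.6861268385241206
0.17 527 [0.50941827 0.18562934 0.11196225] 0.43927426515630064 0.6866768911942756
0.2 267 [0.65171474 0.21170933 0.11141153] 0.41989229181648374 0.6862821413081974
0.23 652 [0.52635096 0.24920552 0.11174949] 0.41967400673287897 0.6861131887192775
0.26 738 [0.54379517 0.27094726 0.11157902] 0.4197479939450708 0.6863887719894315
shift [-0.0795  0.4317 -0.0429] roll 1.5647 rows>= 13 cur ang -0.0061 now [0.5523 0.1314 0.2588]
```

View pics/s21.png

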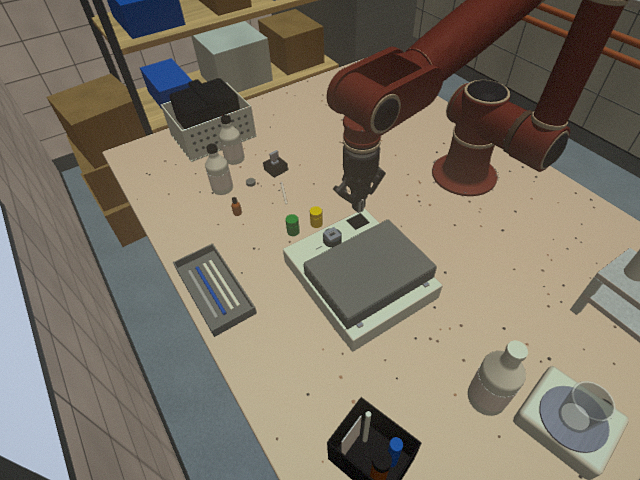

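```bash
python3 - <<'E'
from h import *
tilt(); go((.45,-.385,.27),-np.pi/2)
E
```

```text
toolz [ 0.0046  0.003  -1.    ] t 44.9333 q [ 0.101 -0.102  1.719  0.003  1.519  0.107]
shift [-0.0991  0.5169 -0.0132] roll 1.5647 rows>= 13 cur ang -0.0061 now [0.5523 0.1314 0.2588]
```

Emit:
step_arm(targets=[-0.008,0.039,-0.005,0.12,-0.016,0.078,-0.01,0.24,-0.024,0.117,-0.01,0.36,-0.032,0.156,-0.01,0.48,-0.04,0.195,-0.01,0.6,-0.048,0.234,-0.01,0.72,-0.056,0.273,-0.01,0.84,-0.064,0.312,-0.01,0.96,-0.072,0.351,-0.01,1.08,-0.08,0.39,-0.01,1.2,-0.088,0.429,-0.01,1.32,-0.096,0.468,-0.01,1.44], grip=0.05)

```text
t: 45.93
tool_pos: [0.4521, -0.3373, 0.2646]
tool_rot: [-2.345, 2.082, 0.003]
contact_force: [0.8, 0.2, -0.2]
opening: 0.05
```

```bash
python3 - <<'E'
from h import *
tilt(); go((.47,-.385,.24),-np.pi/2)
E
```

```text
toolz [ 0.0026  0.0056 -1.    ] t 45.9333 q [-0.776 -0.109  1.716  0.006  1.537  0.676]
shift [ 0.0496 -0.0121  0.0244] roll 0.1186 rows>= 2 cur ang -1.4522 now [ 0.4521 -0.3373  0.2646]
```

Emit:
step_arm(targets=[0.025,-0.006,0.012,0.1,0.0496,-0.012,0.0244,0.1186,0.0496,-0.012,0.0244,0.1186,0.0496,-0.012,0.0244,0.1186,0.0496,-0.012,0.0244,0.1186,0.0496,-0.012,0.0244,0.1186])

```text
t: 46.43
tool_pos: [0.4701, -0.384, 0.2401]
tool_rot: [-2.219, 2.216, 0.003]
contact_force: [-0.5, -0.3, 0.4]
opening: 0.05
```

```bash
python3 - <<'E'
from h import *
np.set_printoptions(precision=4,suppress=True)
for i in range(2): p=shot('wrist','w22')
tilt(); print(monitor.get_obs()['tool_pos'])
np.savez('w22.npz',**{k:p[k] for k in p if k!='shot'})
W=cloud(p); g=cv2.medianBlur(np.nan_to_num(W[...,2]).astype(np.float32),3)
for lo,hi in((.07,.085),(.031,.045)):
  m=((g>lo)&(g<hi)).astype(np.uint8); n,l,st,c=cv2.connectedComponentsWithStats(m)
  for i in range(1,n):
    if 60<st[i,4]<9000:
      q=W[l==i]; 
      if abs(q[:,0].mean()-.507)<.05 and abs(q[:,1].mean()+.385)<.05:
        print(lo,c[i],st[i],q.mean(0),q.min(0),q.max(0),cv2.minAreaRect((q[:,:2]*1000).astype(np.float32)))
a=cv2.imread('pics/w22.png')
im=rect(p,.075,.46,.55,-.43,-.34,.0002); im2=rect(p,.03,.46,.55,-.43,-.34,.0002)
cv2.imwrite('pics/r22.png',cv2.resize(np.hstack([im,im2]),(800,400))[...,::-1])
E
```

```text
toolz [ 0.0035  0.0048 -1.    ] t 46.5333 q [-0.81   0.006  1.645  0.006  1.492  0.759]
[ 0.4702 -0.3842  0.2408]
0.07 [325.665  176.3401] [319 159  14  36 397] [ 0.507  -0.3884  0.0739] [ 0.4911 -0.3942  0.07  ] [ 0.5219 -0.3825  0.0761] ((506.3984375, -388.5165710449219), (31.300344467163086, 9.948180198669434), 6.681623935699463)
```

View pics/w22.png

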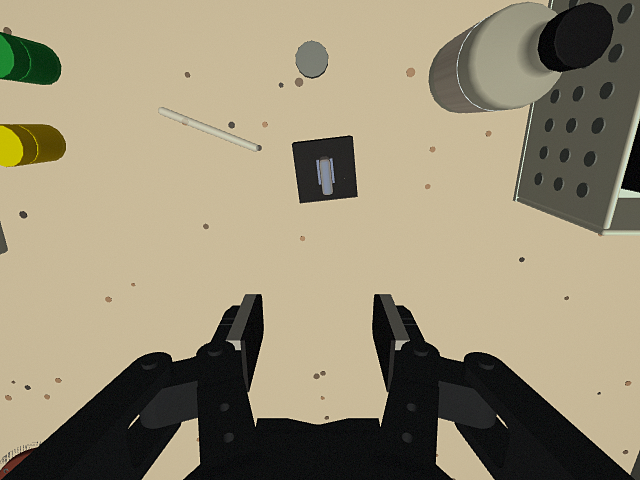

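View pics/r22.png

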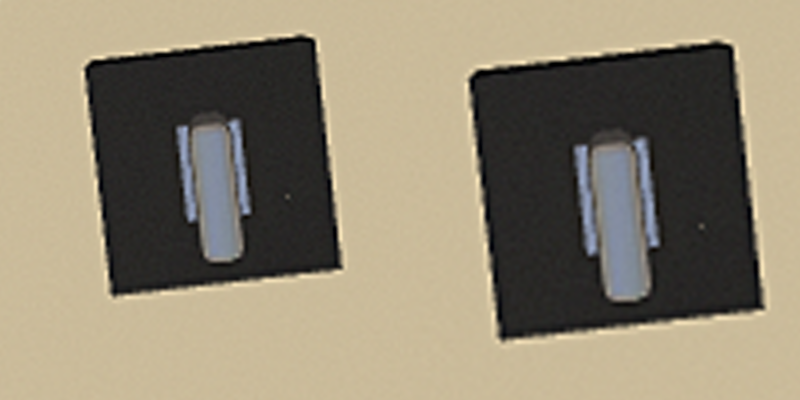

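```bash
python3 - <<'E'
from h import *
go((.508,-.390,.14),-1.459)
E
```

```text
shift [ 0.0064 -0.0374  0.1009] roll -0.1105 rows>= 3 cur ang -1.5695 now [ 0.4702 -0.3842  0.2408]
```

Emit:
step_arm(targets=[0.003,-0.02,0.03,-0.055,0.0064,-0.0374,0.06,-0.11,0.0064,-0.0374,0.09,-0.11,0.0064,-0.0374,0.1,-0.11,0.0064,-0.0374,0.1,-0.11,0.0064,-0.0374,0.1,-0.11,0.0064,-0.0374,0.1,-0.11,0.0064,-0.0374,0.1,-0.11], grip=0.04)

```text
t: 47.2
tool_pos: [0.509, -0.3911, 0.1442]
tool_rot: [-2.337, 2.091, -0.007]
contact_force: [0.6, 0.6, 0.2]
opening: 0.0398
```

```bash
cat >> h.py <<'E'
def keybow(p,lo=.07,hi=.082,c0=(.507,-.388)):
    W=cloud(p); g=cv2.medianBlur(np.nan_to_num(W[...,2]).astype(np.float32),3)
    m=((g>lo)&(g<hi)&(abs(W[...,0]-c0[0])<.04)&(abs(W[...,1]-c0[1])<.04)).astype(np.uint8); n,l,st,c=cv2.connectedComponentsWithStats(m)
    i=1+np.argmax(st[1:,4]); q=W[l==i]; q=q[q[:,2]>np.percentile(q[:,2],95)-.002]; print('bow',c[i],st[i],q.mean(0),cv2.minAreaRect((q[:,:2]*1000).astype(np.float32)))
E
python3 - <<'E'
from h import *
np.set_printoptions(precision=4,suppress=True)
for i in range(2): p=shot('wrist','w23')
tilt(); keybow(p)
im=rect(p,.076,.46,.55,-.43,-.34,.0002)
cv2.imwrite('pics/r23.png',im[...,::-1])
go((.508,-.390,.043),-1.459)
E
```

```text
toolz [ 0.0062  0.0021 -1.    ] t 47.3 q [-0.774  0.155  1.653  0.006  1.331  0.685]
bow [316.003  257.0209] [309 234  15  47 669] [ 0.5071 -0.3885  0.0742] ((506.8724365234375, -388.3594970703125), (31.320491790771484, 9.283659934997559), 6.6807379722595215)
shift [-0.0009  0.0013  0.1004] roll -0.0007 rows>= 3 cur ang -1.4597 now [ 0.5087 -0.3909  0.1434]
```

View pics/w23.png

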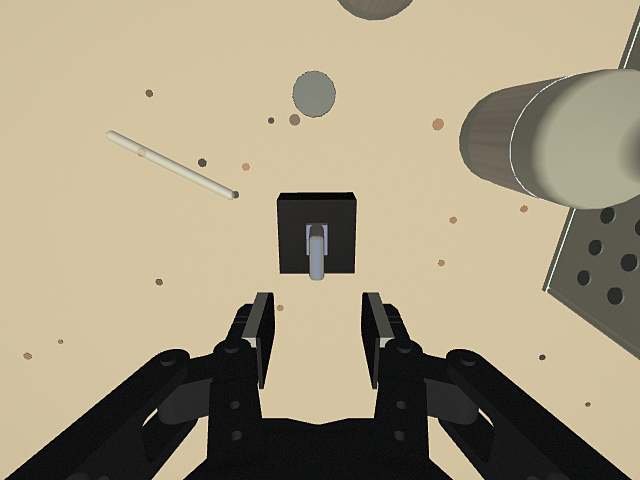

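View pics/r23.png

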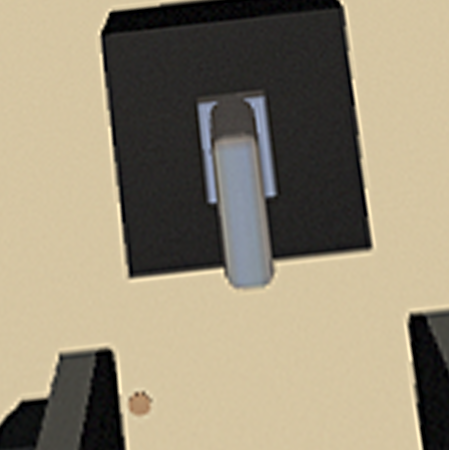

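Emit:
step_arm(targets=[-0.001,0.001,0.03,0,-0.001,0.001,0.06,0,-0.001,0.001,0.085,0,-0.001,0.001,0.1,0,-0.001,0.001,0.1,0,-0.001,0.001,0.1,0,-0.001,0.001,0.1,0])

```text
t: 47.88
tool_pos: [0.5094, -0.3909, 0.0457]
tool_rot: [-2.337, 2.091, -0.01]
contact_force: [0.1, 0.2, 0.4]
opening: 0.04
```

```bash
python3 - <<'E'
from h import *
tilt(); go((.508,-.390,.043),-1.459)
E
```

```text
toolz [ 8.7e-03 -2.0e-04 -1.0e+00] t 47.8833 q [-0.773  0.263  1.706  0.006  1.166  0.684]
shift [-0.0011  0.0013  0.0027] roll -0.0007 rows>= 1 cur ang -1.4597 now [ 0.5094 -0.3909  0.0457]
```

Emit:
step_arm(targets=[-0.001,0.001,0.002,0,-0.001,0.001,0.002,0,-0.001,0.001,0.002,0,-0.001,0.001,0.002,0,-0.001,0.001,0.002,0,-0.001,0.001,0.002,0,-0.001,0.001,0.002,0], grip=0.0, force=60)

```text
t: 48.47
tool_pos: [0.5093, -0.3911, 0.0457]
tool_rot: [-2.337, 2.091, -0.016]
contact_force: [-0.4, 0.2, 6.7]
opening: 0.0091
```

```bash
python3 - <<'E'
from h import *
tilt(); print(monitor.get_obs()['tool_pos'],monitor.get_obs()['contact_force'])
E
```

```text
toolz [ 0.011  -0.0025 -0.9999] t 48.4667 q [-0.773  0.261  1.708  0.006  1.163  0.684]
[ 0.50932481 -0.39110045  0.04572885] [-0.42830763  0.21900446  6.69260168]
```

Emit:
step_arm(targets=[0,0,-0.01,0,0,0,-0.025,0,0,0,-0.045,0,0,0,-0.08,0,0,0,-0.12,0,0,0,-0.16,0,0,0,-0.2,0,0,0,-0.2,0,0,0,-0.2,0,0,0,-0.2,0])

```text
t: 49.3
tool_pos: [0.5069, -0.3904, 0.2463]
tool_rot: [-2.337, 2.091, -0.016]
contact_force: [-1.0, -0.9, -1.4]
opening: 0.0093
```

```bash
python3 - <<'E'
from h import *
p=shot('wrist','w24'); p=shot('wrist','w24')
tilt(); print(monitor.get_obs()['opening']); go((.48,.028,.24),-1.585)
E
```

```text
toolz [ 0.0083  0.     -1.    ] t 49.4 q [-0.775  0.074  1.57   0.006  1.491  0.684]
0.008758477863975902
shift [-0.4181 -0.0201  0.0034] roll 0.1252 rows>= 11 cur ang -1.4598 now [ 0.5063 -0.3898  0.2436]
```

View pics/w24.png

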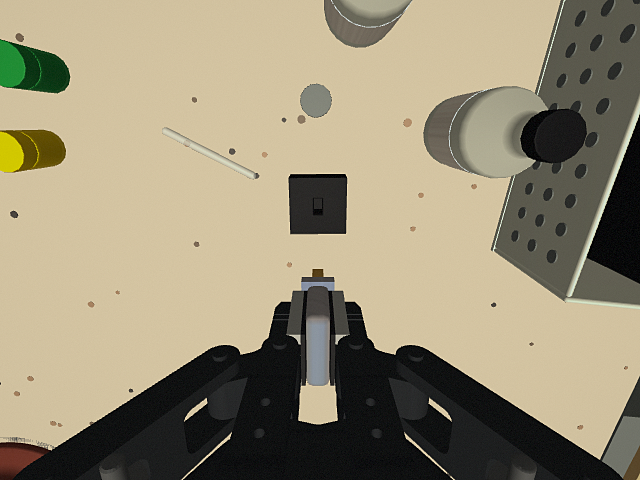

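Emit:
step_arm(targets=[-0.038,-0.002,0,0.02,-0.076,-0.004,0,0.04,-0.114,-0.006,0,0.06,-0.152,-0.008,0,0.08,-0.19,-0.01,0,0.1,-0.228,-0.012,0,0.12,-0.266,-0.014,0,0.125,-0.304,-0.016,0,0.125,-0.342,-0.018,0,0.125,-0.38,-0.02,0,0.125,-0.418,-0.02,0,0.125,-0.418,-0.02,0,0.125])

```text
t: 50.4
tool_pos: [0.4778, 0.0333, 0.2412]
tool_rot: [-2.21, 2.225, -0.001]
contact_force: [0.6, 0.1, -1.6]
opening: 0.0094
```

Emit:
step_arm(targets=[0,0,0,0,0,0,0,0,0,0,0,0])

```text
t: 50.65
tool_pos: [0.4774, 0.0327, 0.2399]
tool_rot: [-2.21, 2.227, 0.001]
contact_force: [-0.2, -0.2, -1.3]
opening: 0.0093
```

```bash
python3 - <<'E'
from h import *
np.set_printoptions(precision=4,suppress=True)
for i in range(3): p=shot('wrist','w25')
tilt(); print(monitor.get_obs()['tool_pos'],monitor.get_obs()['opening'])
print([(np.round(d['uv'],1).tolist(),round(d['score'],2),at_z(p,d['uv'],.088)) for d in imaging.mark_of('slot',p)][:3])
np.savez('w25.npz',**{k:p[k] for k in p if k!='shot'})
im=rect(p,.088,.52,.60,-.01,.07,.0002)
cv2.imwrite('pics/r25.png',cv2.resize(im,(800,800))[100:700,:,::-1])
E
```

```text
toolz [ 0.0036  0.0032 -1.    ] t 50.8 q [-0.09  -0.317  1.932  0.004  1.523  1.489]
[0.4779 0.0322 0.2409] 0.00917364519339489
[([319.3, 124.7], 0.95, array([0.5579, 0.0325, 0.088 ]))]
```

View pics/w25.png

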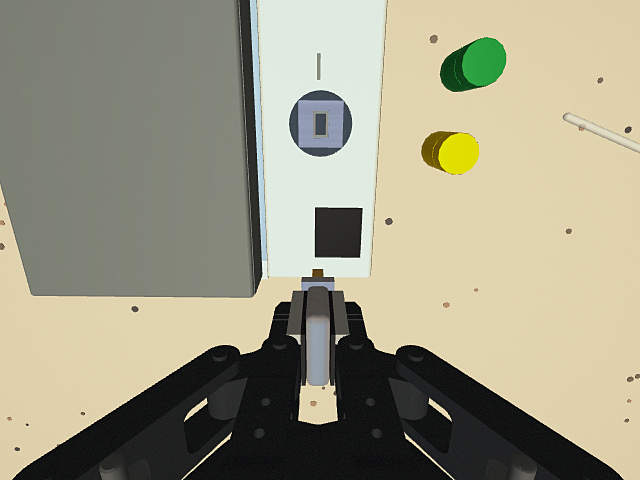

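View pics/r25.png

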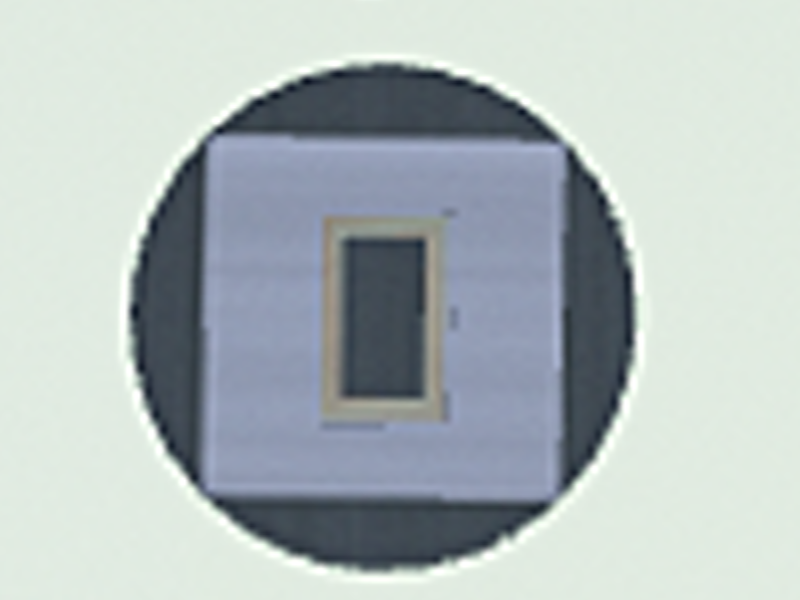

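```bash
python3 - <<'E'
from h import *
np.set_printoptions(precision=4,suppress=True)
go((.5603,.0295,.138),-1.588)
p=dict(np.load('w25.npz')); W=cloud(p)
o=monitor.get_obs(); R=Rn.from_rotvec(o['tool_rot']).as_matrix(); T=(W-o['tool_pos'])@R
m=np.zeros(T.shape[:2],bool); m[285:385,303:332]=True
q=T[m&(T[...,2]<-.025)&(T[...,2]>-.04)]; print(len(q),q.mean(0),q.min(0),q.max(0),cv2.minAreaRect((q[:,:2]*1000).astype(np.float32)))
m[:]=False; m[265:292,295:340]=True
q=T[m&(T[...,2]>0)&(T[...,2]<.045)]; print(len(q),q.min(0),q.max(0))
for a in np.arange(0,.045,.005):
    s=q[(q[:,2]>=a)&(q[:,2]<a+.005)]
    if len(s)>3: print(round(a,3),len(s),s.min(0),s.max(0))
E
```

```text
shift [ 0.0024 -0.082   0.1034] roll 0.0084 rows>= 4 cur ang -1.5796 now [0.478  0.0323 0.241 ]
1978 [-0.0018  0.0004 -0.0288] [-0.0071 -0.0136 -0.0366] [ 0.0034  0.0176 -0.0251] ((-1.8484554290771484, 1.98583984375), (10.524374961853027, 31.237985610961914), 0.04997815936803818)
465 [-0.0097 -0.0119  0.0002] [ 0.0063 -0.0028  0.04  ]
0.01 305 [-0.0097 -0.0093  0.0103] [ 0.0063 -0.0036  0.015 ]
0.015 69 [-0.0093 -0.0091  0.015 ] [ 0.006  -0.0081  0.0181]
0.025 10 [-0.0041 -0.0041  0.0285] [ 0.0013 -0.0033  0.0298]
0.03 43 [-0.0047 -0.004   0.03  ] [ 0.0008 -0.0028  0.035 ]
0.035 34 [-0.0047 -0.0039  0.0351] [ 0.0008 -0.0029  0.04  ]
```

Emit:
step_arm(targets=[0.001,-0.03,0.02,0.008,0.002,-0.06,0.04,0.008,0.002,-0.083,0.06,0.008,0.002,-0.083,0.085,0.008,0.002,-0.083,0.1,0.008,0.002,-0.083,0.1,0.008,0.002,-0.083,0.1,0.008,0.002,-0.083,0.1,0.008,0.002,-0.083,0.1,0.008])

```text
t: 51.6
tool_pos: [0.5625, 0.0295, 0.1435]
tool_rot: [-2.197, 2.235, -0.005]
contact_force: [1.3, -0.1, -0.7]
opening: 0.0091
```

```bash
cat >> h.py <<'E'
def blade(p):
    W=cloud(p); o=monitor.get_obs(); R=Rn.from_rotvec(o['tool_rot']).as_matrix(); T=(W-o['tool_pos'])@R
    m=np.zeros(T.shape[:2],bool); m[225:295,290:345]=True
    for lo,hi in((.010,.016),(.017,.025),(.025,.037)):
        q=T[m&(T[...,2]>lo)&(T[...,2]<hi)&(abs(T[...,1])<.014)&(abs(T[...,0])<.014)]
        if len(q)>5:
            a,b=np.percentile(q,2,0),np.percentile(q,98,0); print(lo,len(q),a,b, 'xmid',(a[0]+b[0])/2,'front world',o['tool_pos']+R@[(a[0]+b[0])/2,a[1],hi])
E
python3 - <<'E'
from h import *
np.set_printoptions(precision=4,suppress=True)
for i in range(3): p=shot('wrist','w26')
tilt(); blade(p); print(monitor.get_obs()['tool_pos'])
np.savez('w26.npz',**{k:p[k] for k in p if k!='shot'})
im=rect(p,.088,.52,.60,-.01,.07,.0002)
cv2.imwrite('pics/r26.png',cv2.resize(im,(800,800))[100:700,:,::-1])
a=cv2.imread('pics/w26.png')[180:330,220:420]; cv2.imwrite('pics/w26c.png',cv2.resize(a,(800,600),interpolation=cv2.INTER_CUBIC))
E
```

```text
toolz [ 0.0067  0.003  -1.    ] t 51.75 q [-0.081 -0.028  1.846  0.004  1.318  1.506]
0.01 343 [-0.0097 -0.0095  0.0102] [ 0.0058 -0.0046  0.0157] xmid -0.00195210082391863 front world [0.5717 0.0316 0.1271]
0.017 6 [-0.0091 -0.0087  0.017 ] [ 0.0008 -0.0084  0.0176] xmid -0.00416683350064776 front world [0.571  0.0338 0.1181]
0.025 72 [-0.0048 -0.0043  0.0283] [ 0.0008 -0.0033  0.0368] xmid -0.0020104334975207063 front world [0.5667 0.0318 0.1061]
[0.5621 0.0297 0.143 ]
```

View pics/w26c.png

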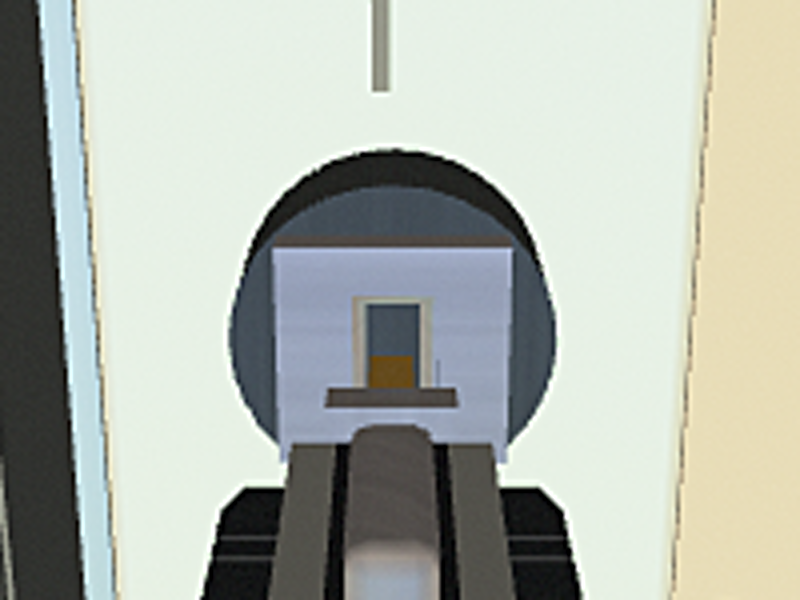

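View pics/r26.png

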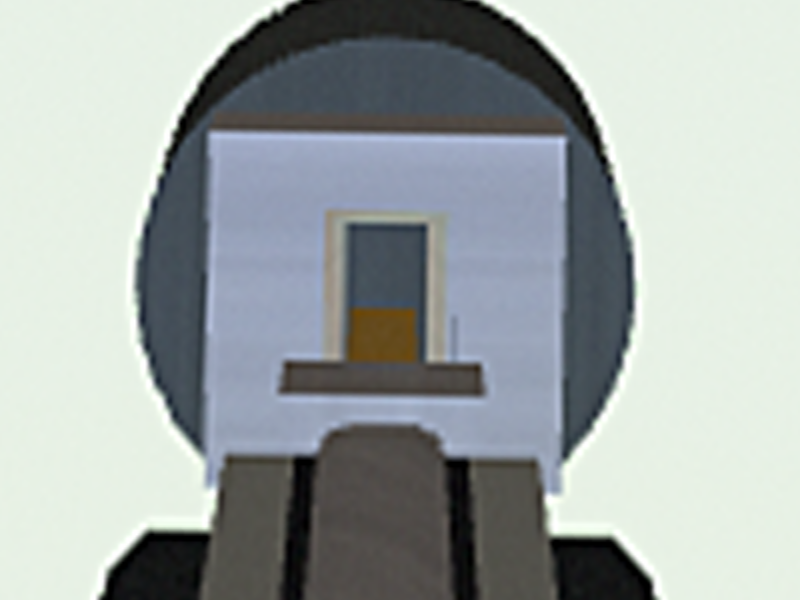

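Emit:
step_arm(targets=[0.0004,0.0013,0.004,0,0.0004,0.0013,0.008,0,0.0004,0.0013,0.012,0,0.0004,0.0013,0.016,0,0.0004,0.0013,0.02,0,0.0004,0.0013,0.024,0,0.0004,0.0013,0.028,0,0.0004,0.0013,0.028,0,0.0004,0.0013,0.028,0])

```text
t: 52.5
tool_pos: [0.5607, 0.0295, 0.1145]
tool_rot: [-2.198, 2.236, -0.003]
contact_force: [0.6, -0.3, -0.4]
opening: 0.0094
```

```bash
python3 - <<'E'
from h import *
np.set_printoptions(precision=4,suppress=True)
p=shot('wrist','w27')
tilt(); blade(p); print(monitor.get_obs()['tool_pos'],monitor.get_obs()['contact_force'])
a=cv2.imread('pics/w27.png')[180:330,220:420]; cv2.imwrite('pics/w27c.png',cv2.resize(a,(800,600),interpolation=cv2.INTER_CUBIC))
E
```

```text
toolz [ 0.0065  0.003  -1.    ] t 52.55 q [-0.082 -0.001  1.868  0.004  1.268  1.505]
0.01 322 [-0.0097 -0.009   0.0106] [ 0.0057 -0.0041  0.0156] xmid -0.001997220252567705 front world [0.5701 0.0314 0.099 ]
0.017 18 [-0.0088 -0.0085  0.0171] [ 0.0053 -0.0079  0.0182] xmid -0.0017953550020128953 front world [0.5697 0.0312 0.09  ]
0.025 1155 [-0.0136 -0.0137  0.0272] [0.0122 0.0041 0.034 ] xmid -0.0006947194268195596 front world [0.5749 0.03   0.078 ]
[0.561  0.0295 0.1149] [ 0.0531  0.0491 -0.7534]
```

View pics/w27c.png

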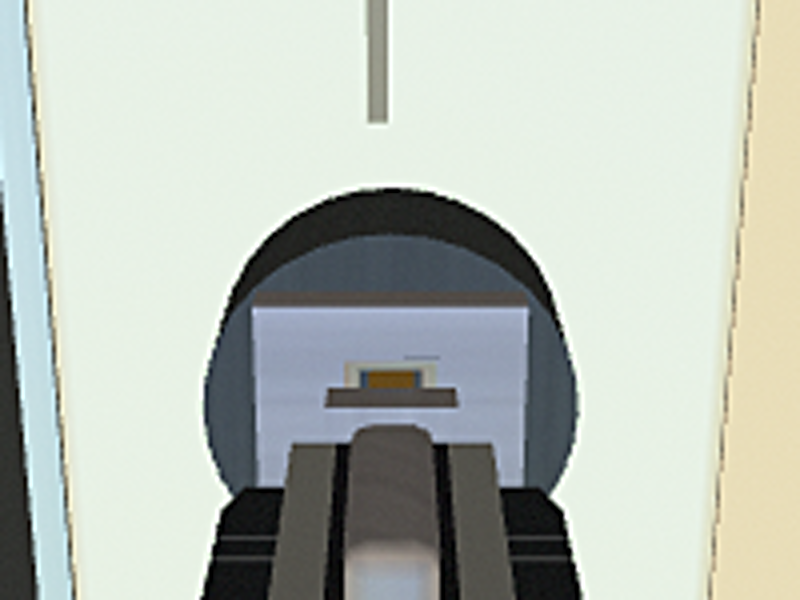

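Emit:
step_arm(targets=[0,0,0.003,0,0,0,0.006,0,0,0,0.009,0,0,0,0.0115,0,0,0,0.0125,0,0,0,0.0125,0,0,0,0.0125,0,0,0,0.0125,0])

```text
t: 53.22
tool_pos: [0.5612, 0.0295, 0.1036]
tool_rot: [-2.198, 2.235, -0.004]
contact_force: [-2.8, -0.1, 7.1]
opening: 0.009
```

Emit:
step_arm(targets=[0,0,0,0,0,0,0,0,0.0003,0,0,0.1,0.0006,0.0001,0,0.2,0.0008,0.0001,0,0.3,0.0011,0.0002,0,0.4,0.0013,0.0003,0,0.5,0.0016,0.0005,0,0.6,0.0016,0.0005,0,0.6])

```text
t: 53.97
tool_pos: [0.561, 0.0277, 0.1038]
tool_rot: [-1.437, 2.785, -0.002]
contact_force: [0.2, -0.4, 2.2]
opening: 0.0087
```

```bash
python3 - <<'E'
from h import *
np.set_printoptions(precision=4,suppress=True)
p=shot('wrist','w28')
tilt();o=monitor.get_obs(); print(o['tool_pos'],o['contact_force'],o['wrist_torque'])
a=cv2.imread('pics/w28.png')[180:330,220:420]; cv2.imwrite('pics/w28c.png',cv2.resize(a,(800,600),interpolation=cv2.INTER_CUBIC))
go(o['tool_pos'],-1.588-1.09)
E
```

```text
toolz [ 0.0069  0.0025 -1.    ] t 54.0167 q [-0.085  0.012  1.876  0.003  1.247  2.1  ]
[0.5609 0.0277 0.1037] [ 0.9167 -0.2549  1.5388] [-0.1529 -0.0233  0.0601]
shift [0. 0. 0.] roll 0.4924 rows>= 4 cur ang -2.1856 now [0.5609 0.0277 0.1037]
```

View pics/w28c.png

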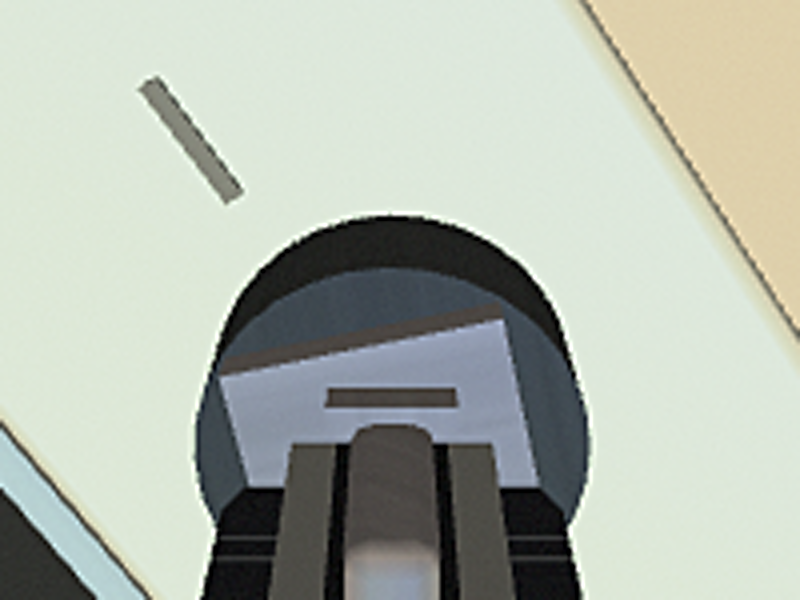

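Emit:
step_arm(targets=[0.0003,0,0,0.1,0.0006,0,0,0.2,0.0008,0.0001,0,0.3,0.0011,0.0002,0,0.4,0.0013,0.0003,0,0.5,0.0015,0.0005,0,0.6,0.0015,0.0005,0,0.6,0.0015,0.0005,0,0.6])

```text
t: 54.68
tool_pos: [0.5594, 0.0265, 0.1037]
tool_rot: [-0.562, 3.085, 0.001]
contact_force: [-2.5, -1.4, 2.3]
opening: 0.0089
```

```bash
python3 - <<'E'
from h import *
np.set_printoptions(precision=4,suppress=True)
p=shot('wrist','w29')
tilt();o=monitor.get_obs(); print(o['tool_pos'],o['contact_force'],o['wrist_torque'])
a=cv2.imread('pics/w29.png')[180:330,220:420]; cv2.imwrite('pics/w29c.png',cv2.resize(a,(800,600),interpolation=cv2.INTER_CUBIC))
im=rect(p,.088,.52,.60,-.01,.07,.0002)
cv2.imwrite('pics/r29.png',cv2.resize(im,(600,600))[:,:,::-1])
go(o['tool_pos'],-1.588-1.05)
E
```

```text
toolz [ 0.0061  0.0019 -1.    ] t 54.7333 q [-0.087  0.009  1.879  0.003  1.248  2.694]
[0.5594 0.0265 0.1037] [-2.5509 -2.0938  2.9152] [-0.4284  0.4372  0.026 ]
shift [0. 0. 0.] roll -0.1440 rows>= 2 cur ang -2.7820 now [0.5594 0.0265 0.1037]
```

View pics/w29c.png

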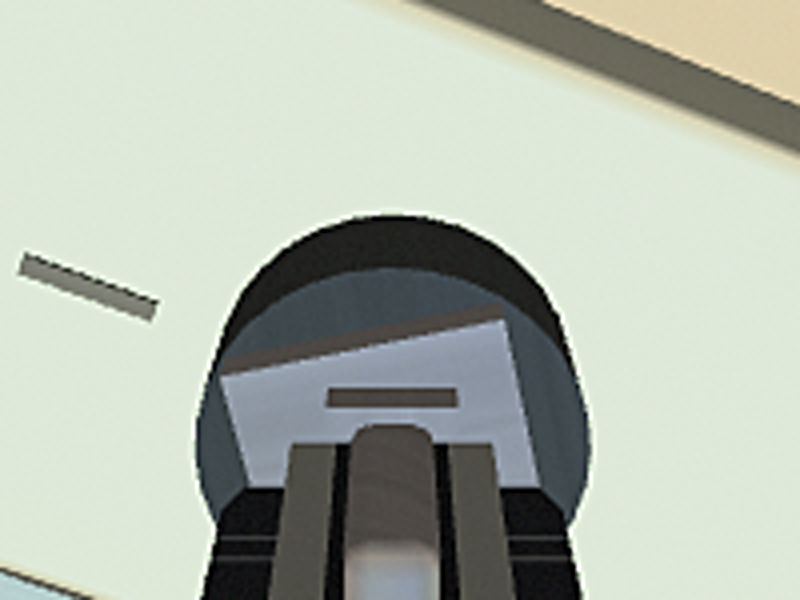

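View pics/r29.png

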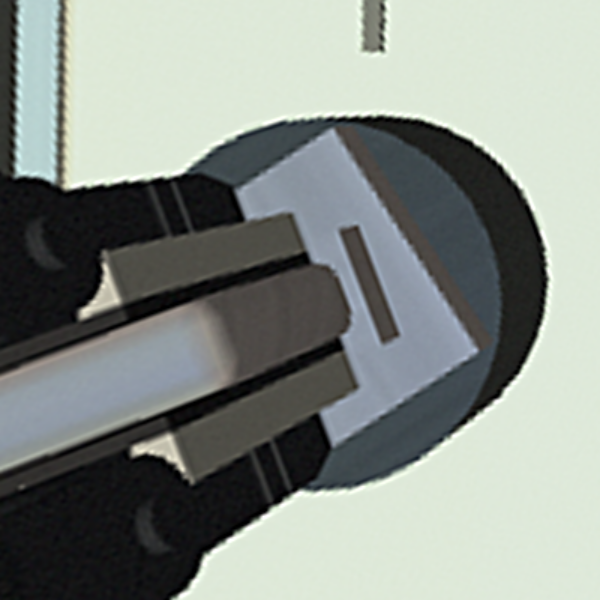

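Emit:
step_arm(targets=[0.0001,0,0,0.04,0.0002,0,0,0.08,0.0003,0,0,0.12,0.0004,0,0,0.15,0.0004,0,0,0.15,0.0004,0,0,0.15])

```text
t: 55.23
tool_pos: [0.559, 0.0264, 0.1037]
tool_rot: [-0.333, 3.118, 0.002]
contact_force: [-2.1, -0.3, 2.6]
opening: 0.0092
```

```bash
python3 - <<'E'
from h import *
np.set_printoptions(precision=4,suppress=True)
p=shot('wrist','w30')
tilt();o=monitor.get_obs(); print(o['tool_pos'],o['contact_force'],o['wrist_torque'])
im=rect(p,.088,.52,.60,-.01,.07,.0002)
cv2.imwrite('pics/r30.png',cv2.resize(im,(600,600))[:,:,::-1])
go(o['tool_pos'],-1.588-1.05)
E
```

```text
toolz [ 0.0058  0.0018 -1.    ] t 55.2833 q [-0.087  0.008  1.88   0.002  1.248  2.842]
[0.5589 0.0264 0.1037] [-1.1368 -0.6818  2.0178] [-0.2752  0.3267  0.2651]
shift [0. 0. 0.] roll -0.2916 rows>= 3 cur ang -2.9296 now [0.5589 0.0264 0.1037]
```

View pics/r30.png

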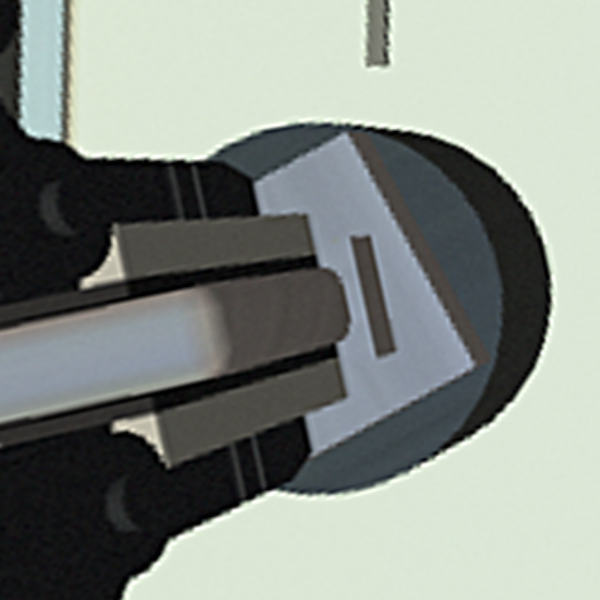

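Emit:
step_arm(targets=[0,0,0,-0.03,0,0,0,-0.06,0,0,0,-0.08,0,0,0,-0.08])

```text
t: 55.62
tool_pos: [0.5591, 0.0264, 0.1038]
tool_rot: [-0.457, 3.102, 0.002]
contact_force: [-1.2, -0.8, 1.3]
opening: 0.0096
```

Emit:
step_arm(targets=[0,0,0,0,0,0,0,0,0,0,0,0,0,0,0,0,0,0,-0.005,0,0,0,-0.02,0,0,0,-0.05,0,0,0,-0.09,0,0,0,-0.12,0,0,0,-0.12,0,0,0,-0.12,0,0,0,-0.12,0], grip=0.035)

```text
t: 56.62
tool_pos: [0.5581, 0.0262, 0.2236]
tool_rot: [-0.457, 3.102, 0.002]
contact_force: [-0.9, -0.1, -1.0]
opening: 0.0349
```

```bash
python3 - <<'E'
from h import *
np.set_printoptions(precision=4,suppress=True)
p=shot('wrist','w31')
tilt();o=monitor.get_obs(); print(o['tool_pos'],o['contact_force'],o['opening'])
im=rect(p,.088,.52,.60,-.01,.07,.0002)
cv2.imwrite('pics/r31.png',cv2.resize(im,(600,600))[:,:,::-1])
keybow(p,.12,.145,(.558,.032))
E
```

```text
toolz [ 0.0041  0.0023 -1.    ] t 56.6667 q [-0.088 -0.104  1.781  0.003  1.46   2.761]
[0.5576 0.0263 0.2224] [-0.1036 -0.2256  0.6672] 0.03493150549065158
bow [316.686  244.3074] [310 222  15  46 605] [0.5586 0.0309 0.1324] ((558.6063842773438, 31.080339431762695), (9.048797607421875, 30.981258392333984), 18.834957122802734)
```

View pics/w31.png

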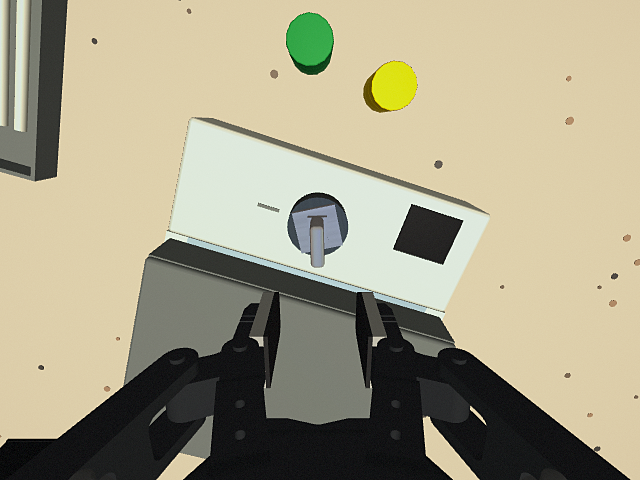

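View pics/r31.png

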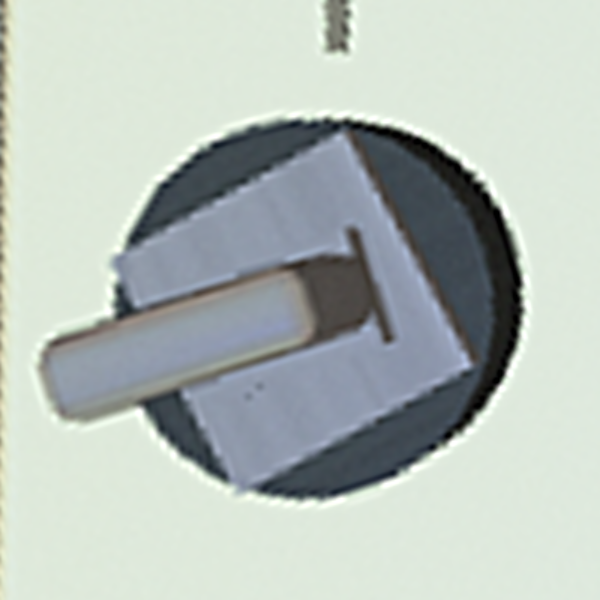

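```bash
python3 - <<'E'
from h import *
np.set_printoptions(precision=4,suppress=True)
p=shot('wrist'); W=cloud(p); s=W[280:420,130:230].reshape(-1,3); s=s[(s[:,2]>.1)&(s[:,2]<.13)]
A=np.c_[s[:,:2],np.ones(len(s))]; print('hood plane',np.linalg.lstsq(A,s[:,2],rcond=None)[0],np.median(s,0),len(s))
p=shot('scene','s31'); o=monitor.get_obs(); print(o['t'],o['tool_pos'],o['dq'])
E
```

```text
hood plane [0.0006 0.0016 0.1102] [0.6488 0.1323 0.1108] 7420
56.7667 [0.5573 0.0263 0.2217] [-0.0005  0.0036 -0.0046 -0.0028 -0.0011  0.0006]
```

View pics/s31.png

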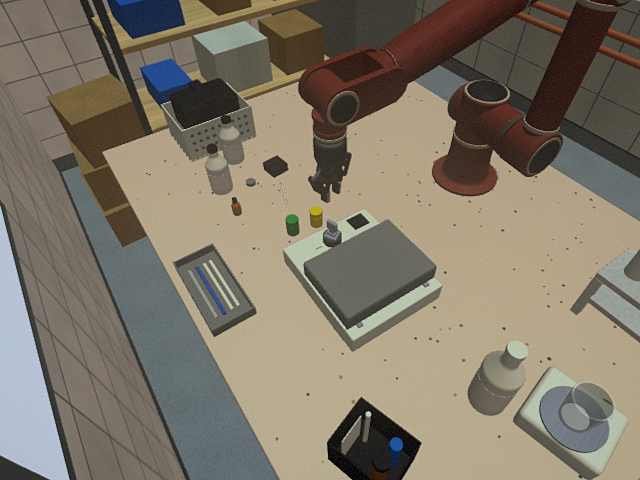

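The hood is level, with a slope of about 0.002. The key is upright in the turned switch, the bottles are all standing, and the arm is clear. I'm handing it in.

```bash
python3 -c "
from station import ticket
print(ticket.finish_job())"
```

```text
the job is handed in; nothing more can be done
None
```

I stood all five white-capped vials in wells, lowered the hood slowly until it was shut, and put the key in the switch and turned it clockwise to its stop. The job was handed in at about 57 s, and no verdict was reported.

What the last checks showed:
- **Vials:** before the hood closed, each cap top read about 90 mm high against 92 mm nominal, so all five were fully down. I could not see them again once the hood was shut.
- **Hood:** it measured level to about 0.002 rad at its shut height. I pushed it at roughly 0.3 rad/s near the end. The final press gave about 30 N on the fingertips.
- **Key:** it was centred within about 1 mm of the slot, with its bow at the fully home height.
- **Switch:** the block edge measured about 1.05 rad. The key has some play in the slot, so I turned it further than 1.05 rad to bring the switch to its stop.
- **Bottles and arm:** the dropper and all three bottles were standing where they began, and the arm was clear of everything.

None of the final checks failed.

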